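Unlock a photometer filter wheel and hold it at its third stop

TASK

Free the filter wheel of the bench unit for a reading: take the forked key from its stand, use it (not the fingers) to turn the captive lock screw anticlockwise as far as it goes, and put the key back upright in its stand. Then turn the wheel clockwise by its bar knob, counting the detent clicks, to the third stop from where it starts and no further, and keep hold of the knob there: the program finishes with the fingers still gripping the knob. Do not knock over the key or push the rack and block on the table about.

Things in the scene. Friction and masses are not known exactly. Their poses are not given: they have to be found in the camera images.
- filter_unit: Grey fixed housing, dark steel top, 130 (x) x 210 (y) x 51 mm high; yaw varies. Origin under its centre. In its frame the vertical wheel axis is at (0, -30) mm, the vertical screw axis at (0, +60). Standing up to 67 mm above the table: plunger block 24 mm square at (0, -92), bolt guides at (+-12, 28), screw boss 40 x 36 mm. Four light dots 50 mm from the wheel axis mark the start and three stops.
- filter_wheel (a joint): Angle of the aluminium wheel (72 mm across, top 60.5 mm above the table), rad, growing CLOCKWISE from above. Starts at 0. A sprung ball gives stops every 24 degrees: 0 (start), 0.419 (first), 0.838 (second), 1.257 (third), 1.676 (too far). About 0.15 N m carries it over the hump midway between stops; past it, it drops into the next. A steel bolt locks it at 0 until the screw is undone.
- bar_knob: Black bar knob on the wheel, turning with it: 12 mm thick (its x), 42 mm long (its y), 28 mm high. Origin at its foot on the wheel axis, 60.5 mm above the table; its top is at 88.5 mm. At wheel angle 0 its axes are parallel to the housing's. Pinch it across its 12 mm.
- lock_screw (a joint): Angle of the captive lock screw, rad, growing ANTICLOCKWISE from above; 0 to 0.12 at the start (locked), its stop is at 1.15. Turning it draws the steel bolt from between two lugs on the wheel. Friction 0.06 N m; it stays where it is left.
- screw_head: Head of the lock screw: an upright steel blade 22 mm long (its x), 6 mm thick (its y), 11 mm high, top edge rounded, on a 30 mm washer. Origin at the blade's foot on the screw axis, 68 mm above the table, z up. Turns with the screw; at screw angle 0 its axes are parallel to the housing's.
- fork_key: Loose forked key, 0.12 kg, 88 mm long, upright. Origin at its lower end, z up. Upwards: two prongs 13 mm high, 21.5 mm over both along y, 16 mm along x, with a 9.5 mm slot along x that fits over the screw's blade; 25 mm collar; 10 mm shaft; from 60 to 88 mm a black handle 50 mm long (x), 12 mm thick (y). Seated, its end rests on the washer, with about 0.2 rad of play each way.
- key_stand: Fixed grey block 64 x 64 x 40 mm with a round hole 32 mm wide and 32 mm deep in its top, edge chamfered 3 mm. Origin under its centre; the hole's floor is 8 mm above it. The key stands on that floor.
- cold_block: White block with holes, 60 x 96 x 34 mm, origin under its centre; a bystander.
- tube_rack: Green rack with small tubes, 62 x 145 x 44 mm, origin under its centre; a bystander.

How it is judged:
By the outcome, as a careful person would: the job done as asked, in the order asked, and still so for the second after the job is handed in, while the arm keeps its last pose, push and grip.
It also fails if it takes over 64 s, if anything falls off the work surface, if the arm or the gripper's body presses on something with over 40 N, if the wrist force passes 120 N, or if a joint passes its speed limit or range.

ROBOT

A 6-joint arm with a two-finger parallel gripper is mounted at the origin on a cart in front of the work surface, level with it; the furniture and walls round the work are solid. World frame = base frame: x ahead of the robot, y to its left, z up, the work surface at z = 0. Lengths are in m, angles in rad, forces in N, time in s.
With the tool pointing down it reaches from about 0.325 to 0.775 m from the base axis. Payload 5.5 kg.
Tool frame: the origin (TCP) lies at the very end of the fingers, on their centre line; the grasp point (between the pads) lies 19 mm behind it (grip_depth is the distance from the TCP to the grasp point, in m); x points along the fingers, z is the direction in which the jaws open and shut, and the axes are right-handed (so a half turn about x gives the same grasp; the last joint's range is limited). The gripper opens to 88 mm and grips with 3 to 60 N. Pads are 20 mm wide; open, the fingers measure 115 mm over their backs; the gripper's body (75 mm by 178 mm) begins 61 mm behind the grasp point.
Start: joints at [-1.265, 0.091, 1.231, -0, 1.82, -0.057], TCP at [0.213, -0.561, 0.223] pointing down, gripper open.
Joint ranges: [-2.87, 2.87], [-0.86, 2.18], [0.17, 2.46], [-1.51, 4.65], [0.06, 2.69], [-2.65, 2.65]. Speed limits (rad/s): [2.57, 2.57, 3.01, 3.14, 3.14, 3.14].

INTERFACE

Orientations are given as a rotation vector (axis times angle).
In Python, from rig import observe, camera, calibration, sign_off, grip_depth gives the robot as it stands. The module is installed in compiled form; this text tells all that it offers.
- The arm moves only by the tool servo_tool, never from a script. Its argument "rows" is a list of rows, each a list of 2 entries, a list of its own where there are three numbers: the shift along the tool's x, y, z in m, then the turn, a rotation vector about the tool's x, y, z in degrees. In form: [[[dx, dy, dz], [rx, ry, rz]], ...]. A call has 1 to 20 rows; each row shifts and turns the commanded pose from where the row before left it, along the tool's axes as they then stand; what a row does not reach is not made up. A row lasts 1/12 s, in which the tool goes at most 41.7 mm and 7.16 degrees, less where a joint would pass 70% of its speed; a pose out of reach is approached as far as the arm can. A call is refused whole if a number of a shift passes 0.0417 or a number of a turn 7.16, either way. A call with a gripper value outside its range is refused whole. "claw" is the opening, from 0 (shut) to 1 (fully open), set as the call begins (left out, the last holds). The fingers move at their own pace and stop on an object; "grip_force" is the grip in N (left out, the last holds). Time passes only in rows, so rows that do not move let the fingers close. It gives the time, the measured TCP pose, the force and the opening at its end, in the units of the state.
- observe(): the state, without advancing time (a new reading comes with each control period).
- camera(name): name is "scene" or "side" or "wrist"; returns the picture (384x512x3 uint8, blue, green, red); there is no depth.
- calibration(name): a dict with "fx", "fy", "cx", "cy" (pixels), "view" (4x4, takes a point from world to camera coordinates); the wrist camera has in their place "mount" (4x4, takes a point from camera to tool coordinates, whose origin is the TCP and whose axes are the tool frame's). Camera axes: x right, y up, looking along -z (the intrinsics and any distortion apply to the point x, -y, -z); pixel columns grow to the right and rows downward; lengths in m; the calibration is good to about 2 mm. A picture is of the moment at which its call begins: read the wrist's pose just before it. calibration takes no time and is no camera call.
- sign_off(): hands the job in, once; it reports no verdict.
The state is a dict: "t": time; "q": joint angles; "joint_vel": joint speeds; "joint_efforts": joint torques, N m; "tcp_pos": TCP position; "ee_rot": TCP orientation; "contact_force": force on the tool from outside, world axes, zero at the start; "moment": the same for the moment, N m; "grip_width": opening from 0.0 (shut) to 1.0 (fully open).
Only numpy, scipy, OpenCV 4.12 (cv2) and the standard library are available. Lean on these libraries where they do the work, as an engineer would, in place of code of your own. Each camera call takes 0.05 s, during which the arm holds its last target.

## Working session

There is one attempt and no reset: what is moved stays moved. The work goes in short steps, Python scripts to look and compute and a tool call to move; the robot and the scene stay as the last step left them, time stands still between calls to the robot, and variables do not carry over. Pictures are saved under pics/ and viewed, and the job is handed in when it is done.

Besides the shell and the picture viewer there is one more tool, called after "Call:" as a command line: name --argument value ..., lists and objects as JSON in quotes. servo_tool: Moves the arm, as the interface text tells. Its arguments: {"type":"object","properties":{"rows":{"type":"array"},"claw":{"type":"number"},"grip_force":{"type":"number"}},"required":["rows"]}

```bash
mkdir -p pics; cat > h.py <<'E'
import numpy as np, cv2
from scipy.spatial.transform import Rotation as R
from rig import observe, camera, calibration, sign_off, grip_depth
def save(im,n,box=None,s=1):
    if box: im=im[box[1]:box[3],box[0]:box[2]]
    cv2.imwrite('pics/'+n+'.png',cv2.resize(im,None,fx=s,fy=s,interpolation=cv2.INTER_CUBIC))
E
python3 - <<'E'
from h import *
o=observe();print(o, grip_depth)
for n in ['scene','side','wrist']:
    c=calibration(n);print(n,{k:np.round(v,4).tolist() for k,v in c.items()})
    im=camera(n);save(im,n+'0',s=1.5);np.save(n+'0.npy',im)
E
```

```text
{'t': 0.0, 'q': array([-1.26468594e+00,  9.18409903e-02,  1.23188735e+00, -2.18918580e-05,
        1.81978490e+00, -5.66978294e-02]), 'joint_vel': array([-8.84293380e-06,  1.54918952e-03, -5.22249053e-04,  1.34858198e-03,
       -2.02592976e-03, -3.20110127e-04]), 'joint_efforts': array([-3.87589462e-03, -4.46450222e+01, -4.06457126e+01,  6.94575487e-02,
        2.91677046e-02, -1.53034111e-04]), 'tcp_pos': array([ 0.21284376, -0.56066199,  0.22151675]), 'ee_rot': array([ 0.93909646,  1.36084183, -0.9371773 ]), 'contact_force': array([ 0.0663529 ,  0.27059944, -0.75703714]), 'moment': array([-0.01794952, -0.01015797, -0.01648057]), 'grip_width': 0.9952792320295127} 0.0187
scene {'fx': 347.5932, 'fy': 347.5932, 'cx': 253.4068, 'cy': 188.3165, 'view': [[-0.6366, -0.7711, -0.0126, 0.3397], [0.4241, -0.3637, 0.8293, -0.3039], [-0.644, 0.5226, 0.5586, -0.5262], [0.0, 0.0, 0.0, 1.0]]}
side {'fx': 393.0747, 'fy': 393.0747, 'cx': 249.0272, 'cy': 190.629, 'view': [[-0.9994, 0.0311, -0.0151, 0.5381], [-0.0265, -0.4123, 0.9107, -0.0527], [0.0221, 0.9105, 0.4128, -0.8932], [0.0, 0.0, 0.0, 1.0]]}
wrist {'fx': 273.1899, 'fy': 273.1899, 'cx': 254.3592, 'cy': 193.3771, 'mount': [[0.0002, 0.2856, -0.9583, -0.1623], [-0.0007, 0.9583, 0.2856, 0.0786], [1.0, 0.0006, 0.0003, -0.0001], [0.0, 0.0, 0.0, 1.0]]}
```

View pics/scene0.png

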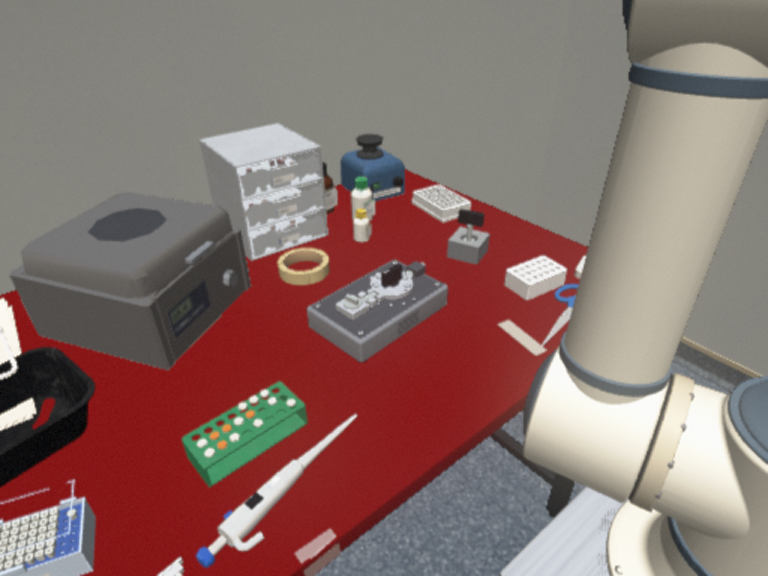

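View pics/side0.png

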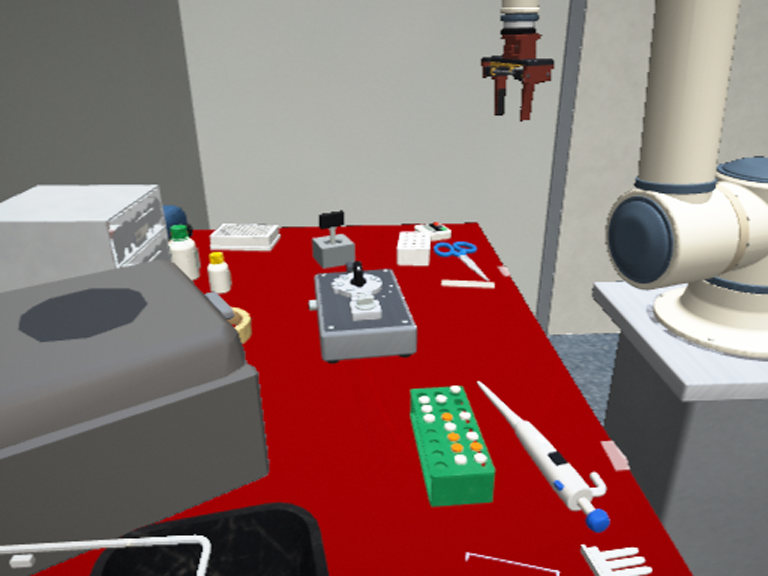

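View pics/wrist0.png

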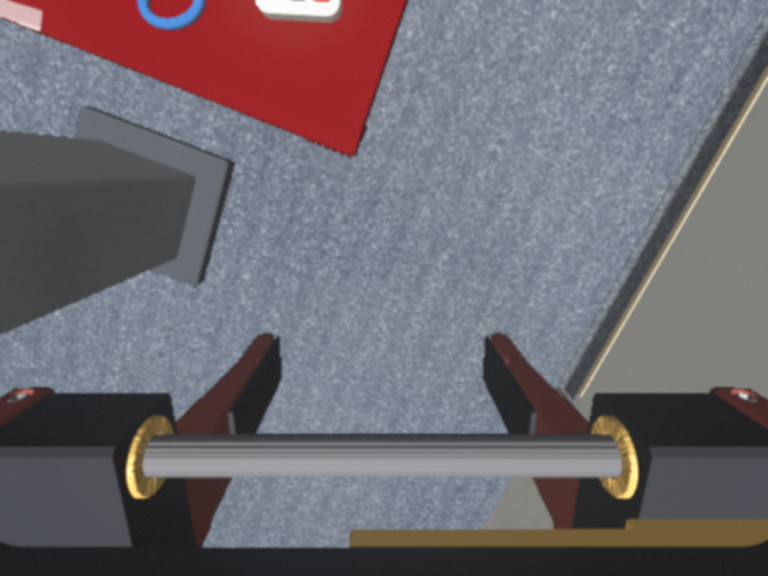

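The scene view shows the key handle at about (313,143), the knob at (261,182) and the screw boss at (234,202). In the side view they are at about (221,144), (238,182) and (243,203). I'll triangulate these first for rough positions.

```bash
cat >> h.py <<'E'
def ray(n,u,v,o=None):
    c=calibration(n)
    d=np.array([(u-c['cx'])/c['fx'],-(v-c['cy'])/c['fy'],-1.0])
    if n=='wrist':
        T=np.eye(4);T[:3,:3]=R.from_rotvec(o['ee_rot']).as_matrix();T[:3,3]=o['tcp_pos']
        M=T@np.array(c['mount'])
    else: M=np.linalg.inv(np.array(c['view']))
    d=M[:3,:3]@d
    return M[:3,3],d/np.linalg.norm(d)
def plane(n,u,v,z,o=None):
    p,d=ray(n,u,v,o);return p+d*(z-p[2])/d[2]
def tri(rs):
    A=sum(np.eye(3)-np.outer(d,d) for p,d in rs);b=sum((np.eye(3)-np.outer(d,d))@p for p,d in rs)
    x=np.linalg.solve(A,b);return x,[np.linalg.norm((np.eye(3)-np.outer(d,d))@(x-p)) for p,d in rs]
def proj(n,X,o=None):
    c=calibration(n)
    if n=='wrist':
        T=np.eye(4);T[:3,:3]=R.from_rotvec(o['ee_rot']).as_matrix();T[:3,3]=o['tcp_pos']
        V=np.linalg.inv(T@np.array(c['mount']))
    else: V=np.array(c['view'])
    p=V[:3,:3]@np.array(X)+V[:3,3]
    return c['cx']+c['fx']*p[0]/-p[2], c['cy']-c['fy']*p[1]/-p[2]
E
python3 - <<'E'
from h import *
for nm,a,b in [('key handle mid',(313,145),(220.5,145.5)),('knob',(261,182),(238,183)),('boss',(234,202),(243,203))]:
    print(nm,tri([ray('scene',*a),ray('side',*b)]))
s=np.load('scene0.npy');save(s,'s0z',(190,120,350,250),5)
s=np.load('side0.npy');save(s,'d0z',(190,130,300,250),5)
print(R.from_rotvec(observe()['ee_rot']).as_matrix().round(3))
E
```

```text
key handle mid (array([ 0.60831324, -0.29067087,  0.08295299]), [np.float64(0.0010634719862617956), np.float64(0.0010634719862618837)])
knob (array([ 0.56198923, -0.04942043,  0.07348091]), [np.float64(0.002490996914428753), np.float64(0.002490996914428723)])
boss (array([0.55110324, 0.0439059 , 0.06533614]), [np.float64(0.0004015964167029026), np.float64(0.0004015964167031046)])
[[-0.     0.935  0.355]
 [ 0.001  0.355 -0.935]
 [-1.     0.    -0.002]]
```

View pics/s0z.png

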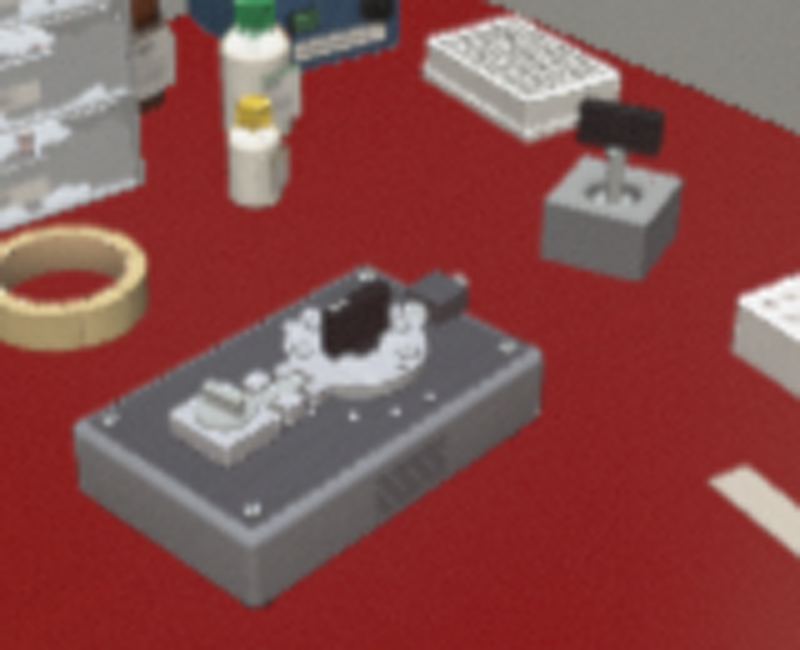

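View pics/d0z.png

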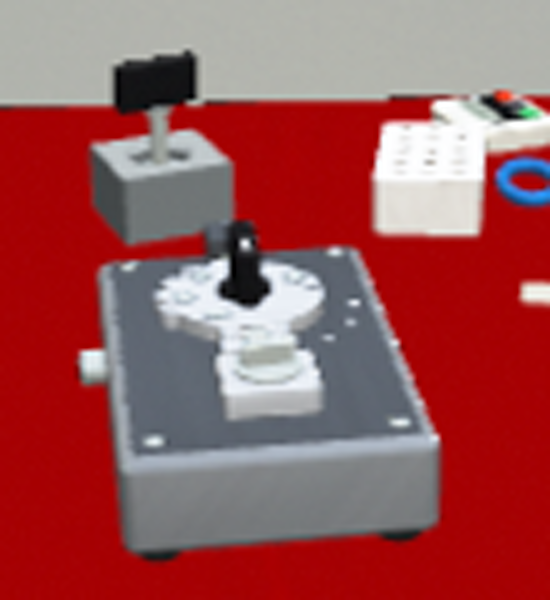

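```bash
python3 - <<'E'
from h import *
a=plane('scene',190+578/5,120+123/5,.082);b=plane('scene',190+662/5,120+130/5,.082);print(a,b,b-a,np.linalg.norm(b-a))
a=plane('side',190+115/5,130+86/5,.082);b=plane('side',190+196/5,130+77/5,.082);print(a,b,b-a)
# tri of ends
print(tri([ray('scene',190+578/5,120+123/5),ray('side',190+115/5,130+86/5)]),tri([ray('scene',190+662/5,120+130/5),ray('side',190+196/5,130+77/5)]))
# stand top corners
for p in [(600,155),(682,181),(635,217),(545,200)]: print(plane('scene',190+p[0]/5,120+p[1]/5,.04))
for p in [(122,128),(230,160),(125,178),(92,148),(200,128)]: print(plane('side',190+p[0]/5,130+p[1]/5,.04))
for p in [(367,268),(540,350),(250,545),(78,428)]: print('unit',plane('scene',190+p[0]/5,120+p[1]/5,.051))
E
```

```text
[ 0.62395137 -0.27590156  0.082     ] [ 0.5855974  -0.30630946  0.082     ] [-0.03835397 -0.0304079   0.        ] 0.04894555681260217
[ 0.6295449 -0.2829832  0.082    ] [ 0.584297   -0.29587924  0.082     ] [-0.04524791 -0.01289604  0.        ]
(array([ 0.62869714, -0.28096966,  0.08072548]), [np.float64(0.001979110506940319), np.float64(0.0019791105069402798)]) (array([ 0.58517286, -0.30609649,  0.0803589 ]), [np.float64(0.0016720564895848335), np.float64(0.0016720564895848422)])
[ 0.64016489 -0.31716728  0.04      ]
[ 0.58484972 -0.32979607  0.04      ]
[ 0.57399995 -0.27552006  0.04      ]
[ 0.62254082 -0.25033697  0.04      ]
[ 0.63018411 -0.33201932  0.04      ]
[ 0.56622428 -0.2725726   0.04      ]
[ 0.62439991 -0.2479444   0.04      ]
[ 0.64581828 -0.29832624  0.04      ]
[ 0.58392286 -0.32858544  0.04      ]
unit [ 0.61971487 -0.10753656  0.051     ]
unit [ 0.50202371 -0.12205375  0.051     ]
unit [0.47788656 0.08322127 0.051     ]
unit [0.59932622 0.09373225 0.051     ]
```

```bash
cat >> h.py <<'E'
def plan(pos,yawz,o=None):
    """shift in current tool axes to reach pos; turn about tool x (deg) to have tool z at world angle yawz(deg)"""
    o=o or observe();M=R.from_rotvec(o['ee_rot']).as_matrix()
    d=M.T@(np.array(pos)-o['tcp_pos']);cy=np.degrees(np.arctan2(M[1,2],M[0,2]))
    # target tilt-correcting rotation
    y=np.radians(yawz);x=np.array([0,0,-1.]);z=np.array([np.cos(y),np.sin(y),0]);T=np.stack([x,np.cross(z,x),z],1)
    rv=np.degrees(R.from_matrix(M.T@T).as_rotvec())
    d2=T.T@(np.array(pos)-o['tcp_pos'])
    print('t%.2f'%o['t'],'tcp',o['tcp_pos'].round(4),'yawz %.2f'%cy,'| shift mm (before turn)',(d*1e3).round(1),'turn',rv.round(2),'| shift after turn',(d2*1e3).round(1),'grip %.3f'%o['grip_width'],'F',o['contact_force'].round(1),'M',o['moment'].round(2))
E
python3 - <<'E'
from h import *
plan([.607,-.292,.17],-63)
E
```

```text
t0.15 tcp [ 0.2129 -0.5607  0.2218] yawz -69.21 | shift mm (before turn) [  52.   463.9 -111.3] turn [-6.21 -0.09 -0.01] | shift after turn [ 51.8 473.2 -60.5] grip 1.000 F [ 1.  -0.3  0.5] M [ 0.03  0.04 -0.01]
```

Call:
servo_tool --rows '[[[0.0035, 0.0331, -0.008], [0, 0, 0]], [[0.0035, 0.0331, -0.008], [0, 0, 0]], [[0.0035, 0.0331, -0.008], [0, 0, 0]], [[0.0035, 0.0331, -0.008], [0, 0, 0]], [[0.0035, 0.0331, -0.008], [0, 0, 0]], [[0.0035, 0.0331, -0.008], [0, 0, 0]], [[0.0035, 0.0331, -0.008], [0, 0, 0]], [[0.0035, 0.0331, -0.008], [0, 0, 0]], [[0.0035, 0.0331, -0.008], [0, 0, 0]], [[0.0035, 0.0331, -0.008], [0, 0, 0]], [[0.0035, 0.0331, -0.008], [0, 0, 0]], [[0.0035, 0.0331, -0.008], [0, 0, 0]], [[0.0035, 0.0331, -0.008], [0, 0, 0]], [[0.0035, 0.0331, -0.008], [0, 0, 0]], [[0, 0, 0], [-6.2, 0, 0]], [[0, 0, 0], [0, 0, 0]]]' --claw 1

```text
t: 1.48
tcp_pos: [0.6074, -0.2899, 0.1719]
ee_rot: [0.851, 1.401, -0.851]
contact_force: [-0.5, -0.2, -0.2]
grip_width: 0.996
```

```bash
python3 - <<'E'
from h import *
plan([.607,-.292,.063],-63)
im=camera('wrist');save(im,'w1',s=1.5);np.save('w1.npy',im)
E
```

```text
t1.48 tcp [ 0.6074 -0.2899  0.1719] yawz -62.62 | shift mm (before turn) [108.9  -1.1   1.9] turn [ 0.38 -0.13  0.08] | shift after turn [108.9  -1.3   1.6] grip 0.996 F [-0.5 -0.2 -0.2] M [ 0.03 -0.02 -0.06]
```

View pics/w1.png

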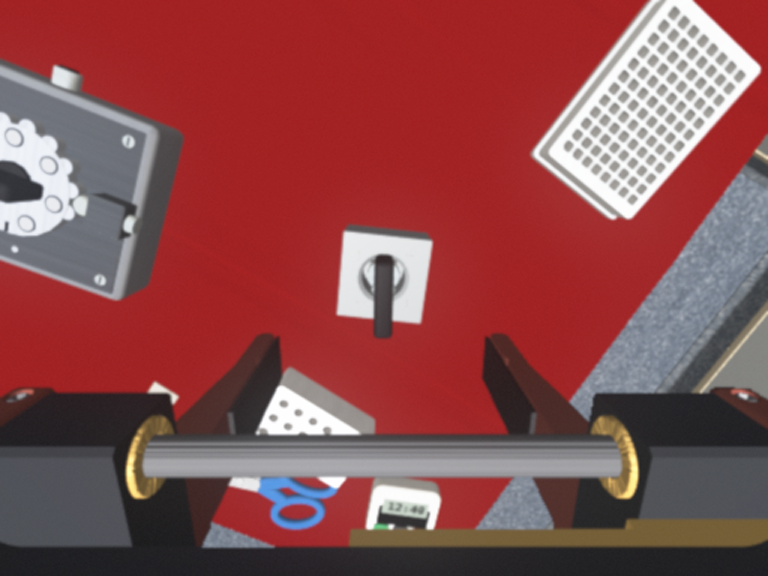

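The wrist view shows the key handle from (384,255) to (383,337) in the 1.5x picture, standing in its stand. Next I'll measure it against the plane of its top.

```bash
python3 - <<'E'
from h import *
o=observe();im=np.load('w1.npy')
m=(im.max(2)<75).astype(np.uint8);m[:,:215]=0;m[:,290:]=0;m[:160]=0;m[228:]=0
n,l,st,c=cv2.connectedComponentsWithStats(m);k=1+np.argmax(st[1:,4]);print(st[k])
mm=(l==k)
top=None
# top face: edges per row
for r in range(st[k][1],st[k][1]+st[k][3],5):
    cs=np.where(mm[r])[0];print(r,cs.min(),cs.max())
r0,r1=st[k][1],st[k][1]+st[k][3]
for (u,v) in [(np.where(mm[r0+3])[0].mean()+.5,r0),(np.where(mm[r1-4])[0].mean()+.5,r1)]:
    print(plane('wrist',u,v,.096,o),plane('wrist',u,v,.068,o))
m=((im.max(2)>130)&(im.max(2).astype(int)-im.min(2)<40)).astype(np.uint8);m[:,:215]=0;m[:,295:]=0;m[:145]=0;m[222:]=0
cn=max(cv2.findContours(m,0,2)[0],key=cv2.contourArea);bx=cv2.boxPoints(cv2.minAreaRect(cn));P=np.array([plane('wrist',*b,.04,o) for b in bx]);print(P,P.mean(0),np.linalg.norm(P[0]-P[1]),np.linalg.norm(P[1]-P[2]))
save(im,'w1z',(210,140,300,235),7)
E
```

```text
[250 171  12  54 360]
171 251 260
176 251 261
181 259 260
186 259 260
191 257 260
196 256 260
201 255 260
206 254 260
211 250 259
216 250 260
221 250 260
[ 0.63223332 -0.27940008  0.096     ] [ 0.62699534 -0.28221428  0.068     ]
[ 0.58569966 -0.30263335  0.096     ] [ 0.57500594 -0.30817147  0.068     ]
[[ 0.56492185 -0.27141623  0.04      ]
 [ 0.62636789 -0.250254    0.04      ]
 [ 0.64864175 -0.30985807  0.04      ]
 [ 0.58816422 -0.33493373  0.04      ]] [ 0.60702393 -0.29161551  0.04      ] 0.06498811356346812 0.06362995430376764
```

View pics/w1z.png

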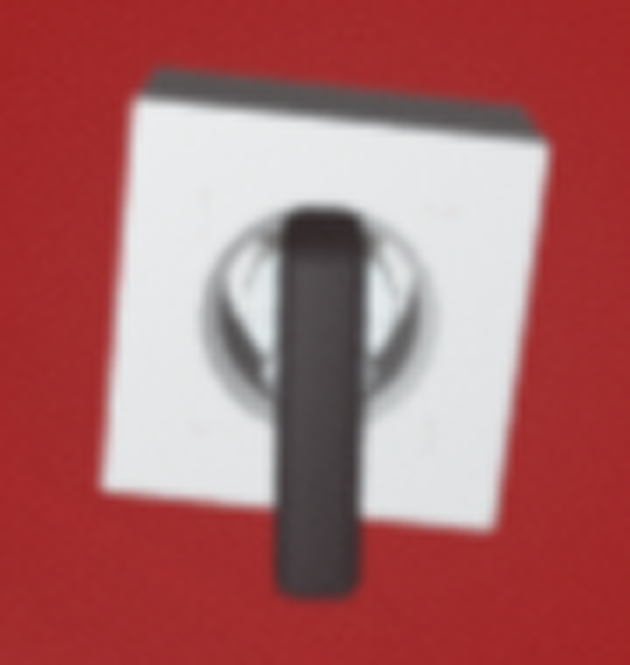

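Call:
servo_tool --rows '[[[0.01, -0.001, 0.0019], [1, 0, 0]], [[0.02, 0, 0], [0, 0, 0]], [[0.02, 0, 0], [0, 0, 0]], [[0.02, 0, 0], [0, 0, 0]], [[0.02, 0, 0], [0, 0, 0]], [[0.012, 0, 0], [0, 0, 0]], [[0.006, 0, 0], [0, 0, 0]], [[0, 0, 0], [0, 0, 0]], [[0, 0, 0], [0, 0, 0]]]'

```text
t: 2.28
tcp_pos: [0.6063, -0.2945, 0.0663]
ee_rot: [0.87, 1.389, -0.87]
contact_force: [0.0, -0.0, 0.8]
grip_width: 1.003
```

Call:
servo_tool --rows '[[[0, 0, 0], [0, 0, 0]], [[0, 0, 0], [0, 0, 0]], [[0, 0, 0], [0, 0, 0]], [[0, 0, 0], [0, 0, 0]], [[0, 0, 0], [0, 0, 0]], [[0, 0, 0], [0, 0, 0]], [[0, 0, 0], [0, 0, 0]], [[0, 0, 0], [0, 0, 0]], [[0, 0, 0], [0, 0, 0]], [[0, 0, 0], [0, 0, 0]]]' --claw 0 --grip_force 40

```text
t: 3.12
tcp_pos: [0.6064, -0.2939, 0.0656]
ee_rot: [0.869, 1.39, -0.869]
contact_force: [-0.7, -0.2, 0.1]
grip_width: 0.285
```

```bash
python3 - <<'E'
from h import *
plan([.607,-.292,.063],-63.5)
E
```

```text
t3.12 tcp [ 0.6064 -0.2939  0.0656] yawz -64.01 | shift mm (before turn) [ 2.6  1.4 -1.4] turn [-0.51 -0.01  0.  ] | shift after turn [ 2.6  1.4 -1.4] grip 0.285 F [-0.7 -0.2  0.1] M [-0.06 -0.03  0.02]
```

Call:
servo_tool --rows '[[[0.002, 0.0014, -0.0014], [0, 0, 0]], [[0, 0, 0], [0, 0, 0]], [[0, 0, 0], [0, 0, 0]], [[0, 0, 0], [0, 0, 0]], [[0, 0, 0], [0, 0, 0]], [[0, 0, 0], [0, 0, 0]]]'

```text
t: 3.62
tcp_pos: [0.6069, -0.292, 0.0634]
ee_rot: [0.869, 1.391, -0.869]
contact_force: [-0.4, 0.2, -1.8]
grip_width: 0.136
```

```bash
python3 - <<'E'
from h import *
plan([.607,-.292,.16],-63.5)
im=camera('wrist');save(im,'w2',s=1.5)
E
```

```text
t3.62 tcp [ 0.6069 -0.292   0.0634] yawz -64.02 | shift mm (before turn) [-96.6   0.1  -0. ] turn [-0.52 -0.02  0.02] | shift after turn [-96.6   0.1   0. ] grip 0.136 F [-0.4  0.2 -1.8] M [-0.03 -0.02 -0.02]
```

View pics/w2.png

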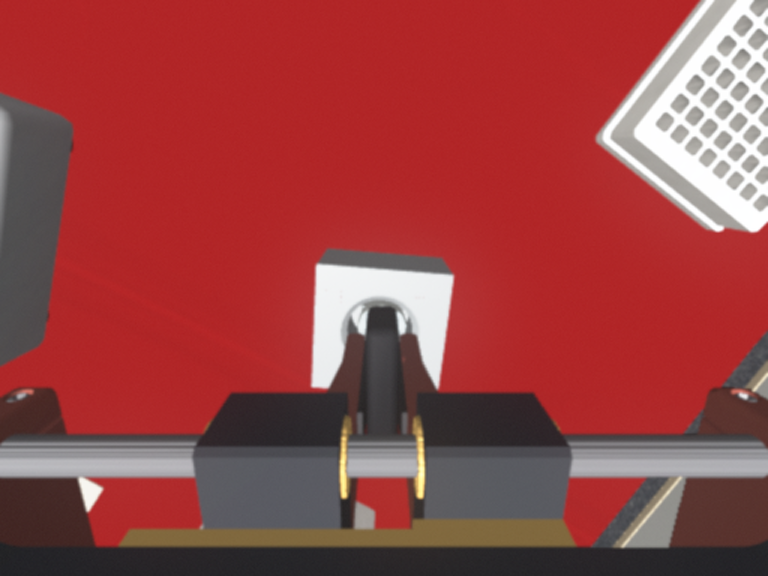

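Call:
servo_tool --rows '[[[-0.01, 0, 0], [0, 0, 0]], [[-0.02, 0, 0], [0, 0, 0]], [[-0.03, 0, 0], [0, 0, 0]], [[-0.03, 0, 0], [0, 0, 0]], [[-0.03, 0, 0], [0, 0, 0]], [[0, 0, 0], [0, 0, 0]]]'

```text
t: 4.17
tcp_pos: [0.609, -0.2932, 0.1934]
ee_rot: [0.868, 1.377, -0.867]
contact_force: [0.8, -0.4, 0.4]
grip_width: 0.135
```

```bash
python3 - <<'E'
from h import *
plan([.49,.03,.185],-80)
E
```

```text
t4.17 tcp [ 0.609  -0.2932  0.1934] yawz -64.01 | shift mm (before turn) [   5.1   34.5 -342.7] turn [15.99  0.54 -0.51] | shift after turn [   8.4  -61.1 -338.9] grip 0.135 F [ 0.8 -0.4  0.4] M [-0.02 -0.12 -0.08]
```

Call:
servo_tool --rows '[[[0, 0.002, -0.018], [0, 0, 0]], [[0, 0.003, -0.03], [0, 0, 0]], [[0, 0.003, -0.035], [0, 0, 0]], [[0, 0.003, -0.035], [0, 0, 0]], [[0, 0.003, -0.035], [0, 0, 0]], [[0, 0.003, -0.035], [0, 0, 0]], [[0, 0.003, -0.035], [0, 0, 0]], [[0, 0.003, -0.035], [0, 0, 0]], [[0, 0.003, -0.035], [0, 0, 0]], [[0, 0.003, -0.03], [0, 0, 0]], [[0, 0.003, -0.018], [0, 0, 0]], [[0, 0, 0], [5.3, 0, 0]], [[0, 0, 0], [5.3, 0, 0]], [[0, 0, 0], [5.3, 0, 0]], [[0, 0, 0], [0, 0, 0]], [[0, 0, 0], [0, 0, 0]], [[0, 0, 0], [0, 0, 0]]]'

```text
t: 5.58
tcp_pos: [0.4863, 0.0284, 0.1837]
ee_rot: [1.077, 1.288, -1.077]
contact_force: [0.6, 0.3, -2.1]
grip_width: 0.136
```

```bash
python3 - <<'E'
from h import *
o=observe();im=camera('wrist');save(im,'w3',s=1.5);np.save('w3.npy',im);import pickle;pickle.dump(o,open('o3','wb'))
plan([.49,.03,.185],-80,o)
E
```

```text
t5.58 tcp [0.4863 0.0284 0.1837] yawz -79.77 | shift mm (before turn) [-1.3  3.9 -0.9] turn [ 0.23 -0.   -0.  ] | shift after turn [-1.3  3.9 -1. ] grip 0.136 F [ 0.6  0.3 -2.1] M [-0.04 -0.07 -0.01]
```

View pics/w3.png

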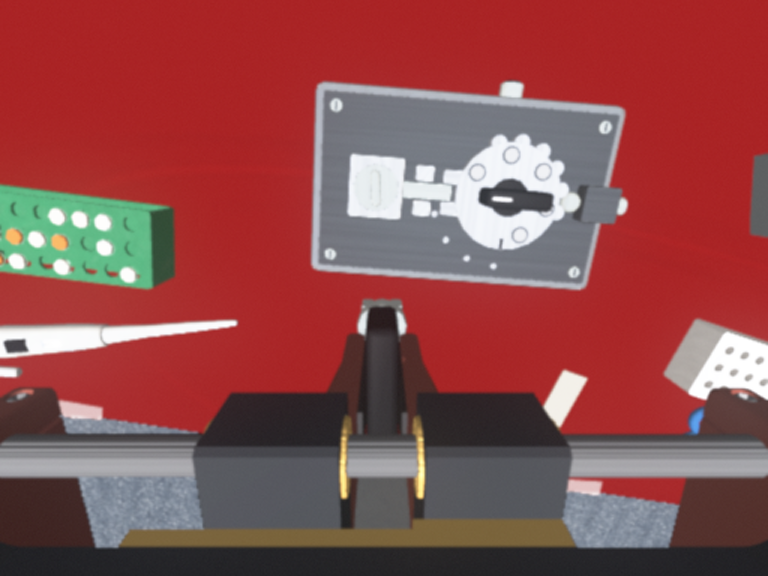

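The whole unit is in view (1.5x pixels): blade at about (376,187), boss spanning (349-405, 155-219), knob at (516,199), housing corners near (318,84), (623,108), (583,288) and (314,270). I'll zoom in and measure these.

```bash
python3 - <<'E'
from h import *
im=np.load('w3.npy')
save(im,'w3a',(205,50,420,195),3.7); save(im,'w3b',(225,95,285,150),12)
save(im,'w3c',(220,190,290,290),6)
E
```

```text
(no output)
```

View pics/w3a.png

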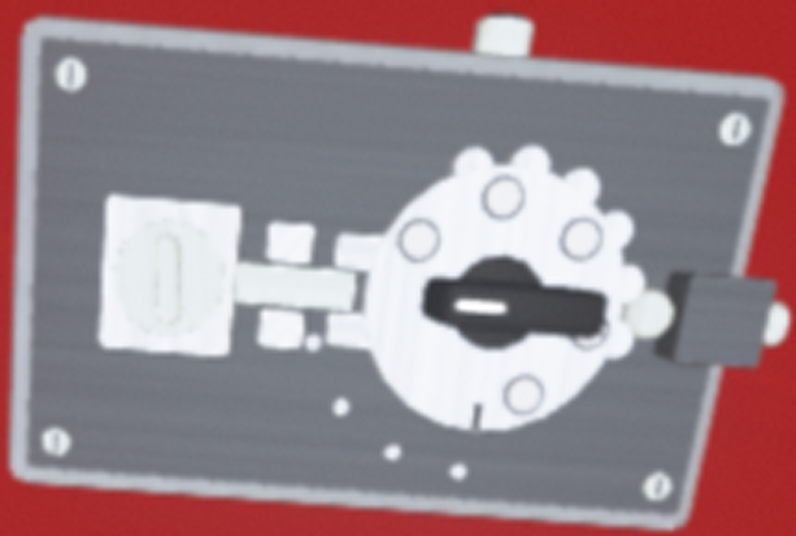

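View pics/w3b.png

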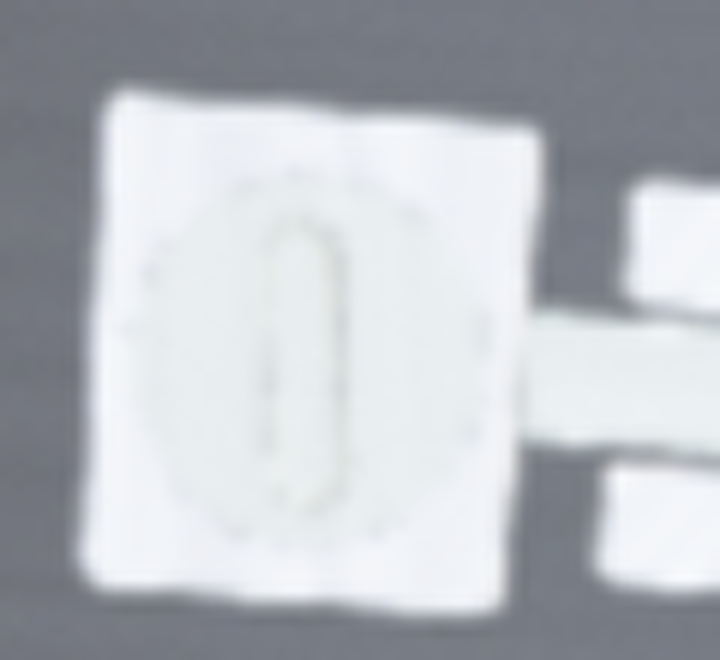

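View pics/w3c.png

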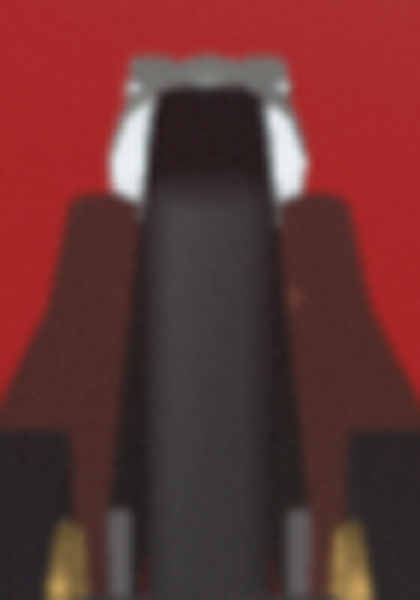

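```bash
python3 - <<'E'
from h import *
import pickle;o=pickle.load(open('o3','rb'))
A=lambda x,y:(205+x/3.7,50+y/3.7); B=lambda x,y:(225+x/12,95+y/12)
pw=lambda p,z:plane('wrist',*p,z,o)
C=[pw(B(*p),.067)[:2] for p in [(105,92),(540,125),(505,612),(80,588)]]
print('boss',np.round(C,4).tolist(),np.mean(C,0),[np.linalg.norm(C[i]-C[(i+1)%4]).round(4) for i in range(4)])
W=[pw(B(*p),.068)[:2] for p in [(133,350),(488,365),(300,168),(312,548)]];print('washer',np.round(W,4).tolist(),np.mean(W,0))
b=[pw(B(*p),.078)[:2] for p in [(305,222),(308,505)]];d=b[0]-b[1];print('blade',np.mean(b,0),np.linalg.norm(d),np.degrees(np.arctan2(d[1],d[0])))
k=[pw(A(*p),.0885)[:2] for p in [(425,298),(607,315)]];d=k[0]-k[1];print('knob',np.mean(k,0),np.linalg.norm(d),np.degrees(np.arctan2(-d[0],d[1])))
U=[pw(A(*p),.051)[:2] for p in [(22,15),(785,80),(685,530),(8,482)]];print('unit',np.round(U,4).tolist(),np.mean(U,0),[np.linalg.norm(U[i]-U[(i+1)%4]).round(4) for i in range(4)])
S=[pw(A(*p),.051)[:2] for p in [(71,75),(735,130),(657,487),(57,442)]];print('screws',np.round(S,4).tolist(),np.mean(S,0))
for q in (U,S):
    d=q[0]+q[3]-q[1]-q[2];e=q[0]+q[1]-q[2]-q[3];yw=np.arctan2(-d[0],d[1]);print('yaw from y-sides',np.degrees(yw),np.degrees(np.arctan2(e[1],e[0])))
    c=np.mean(q,0);Rm=np.array([[np.cos(yw),-np.sin(yw)],[np.sin(yw),np.cos(yw)]])
    print('screw axis',c+Rm@[0,.06],'wheel axis',c+Rm@[0,-.03])
D=[pw(A(*p),.0515)[:2] for p in [(314,342),(341,406),(392,452),(459,471)]]
print('dots',np.round(D,4).tolist())
E
```

```text
boss [[0.5686, 0.0637], [0.5723, 0.0286], [0.5334, 0.024], [0.529, 0.0596]] [0.55082927 0.04398291] [np.float64(0.0353), np.float64(0.0392), np.float64(0.0359), np.float64(0.0398)]
washer [[0.5491, 0.0582], [0.5531, 0.0293], [0.5656, 0.0472], [0.5358, 0.041]] [0.55089592 0.04390496]
blade [0.55087944 0.04391712] 0.02183323425336077 10.5838516118824
knob [ 0.56017349 -0.04262554] 0.045958558571650994 5.008229266418326
unit [[0.6096, 0.0939], [0.6301, -0.1101], [0.5043, -0.1235], [0.4828, 0.0813]] [ 0.55668891 -0.01460377] [np.float64(0.205), np.float64(0.1265), np.float64(0.2059), np.float64(0.1274)]
screws [[0.5974, 0.079], [0.6157, -0.101], [0.5158, -0.111], [0.4975, 0.0685]] [ 0.5565939  -0.01610146]
yaw from y-sides 5.880756352623914 5.910889353351905
screw axis [0.5505414  0.04508046] wheel axis [ 0.55976266 -0.04444589]
yaw from y-sides 5.817240402261757 5.868544796886506
screw axis [0.55051256 0.04358956] wheel axis [ 0.55963457 -0.04594697]
dots [[0.5397, -0.0002], [0.523, -0.012], [0.5122, -0.0299], [0.5101, -0.051]]
```

```bash
python3 - <<'E'
from h import *
import pickle;o=pickle.load(open('o3','rb'))
M=R.from_rotvec(o['ee_rot']).as_matrix()
for nm,l in [('prong far R',(.0554,.008,.01075)),('prong far L',(.0554,.008,-.01075)),('collar far',(.0424-.0,.0125,0)),('handle far top',(-.0326,.025,0)),('handle far low',(-.0046,.025,0)),('handle far low',(-.0046,.025,.006))]:
    u,v=proj('wrist',o['tcp_pos']+M@np.array(l),o);print(nm,(u-220)*6,(v-190)*6)
plan([.5508,.0439,.145],-79.4)
E
```

```text
prong far R 284.7492449052211 59.18970589753053
prong far L 130.74872656940488 59.279234644013684
collar far 207.80233176284412 57.16136832041644
handle far top 208.3843063671535 187.9660035968589
handle far low 208.0898688837337 82.1843979517368
handle far low 267.164517588738 82.15040363769617
t5.63 tcp [0.4864 0.0284 0.1836] yawz -79.80 | shift mm (before turn) [38.6 66.2 -3.9] turn [-0.4 -0.  -0. ] | shift after turn [38.6 66.2 -3.4] grip 0.133 F [ 1.  -0.2 -1.3] M [0.02 0.04 0.  ]
```

The projected key ends match the picture to within half a pixel, so the key sits straight in the grip.

Call:
servo_tool --rows '[[[0, 0.016, -0.001], [0, 0, 0]], [[0, 0.025, -0.0015], [-0.4, 0, 0]], [[0, 0.02, -0.001], [0, 0, 0]], [[0.01, 0.005, 0], [0, 0, 0]], [[0.018, 0, 0], [0, 0, 0]], [[0.01, 0, 0], [0, 0, 0]], [[0, 0, 0], [0, 0, 0]], [[0, 0, 0], [0, 0, 0]], [[0, 0, 0], [0, 0, 0]]]'

```text
t: 6.38
tcp_pos: [0.5506, 0.0435, 0.1464]
ee_rot: [1.074, 1.289, -1.073]
contact_force: [0.2, 0.3, -0.9]
grip_width: 0.136
```

```bash
python3 - <<'E'
from h import *
o=observe();im=camera('wrist');save(im,'w4',(200,130,320,250),5)
plan([.5508,.0439,.1234],-79.4,o)
s=camera('side');save(s,'d4',(180,80,330,230),4)
s=camera('scene');save(s,'s4',(180,80,330,230),4)
E
```

```text
t6.38 tcp [0.5506 0.0435 0.1464] yawz -79.51 | shift mm (before turn) [23.   0.2 -0.4] turn [-0.11  0.01 -0.05] | shift after turn [23.   0.3 -0.4] grip 0.136 F [ 0.2  0.3 -0.9] M [0.05 0.03 0.01]
```

View pics/w4.png

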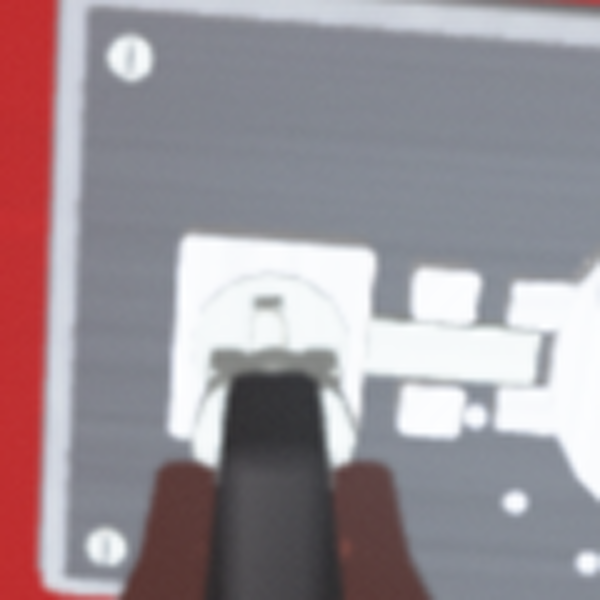

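View pics/d4.png

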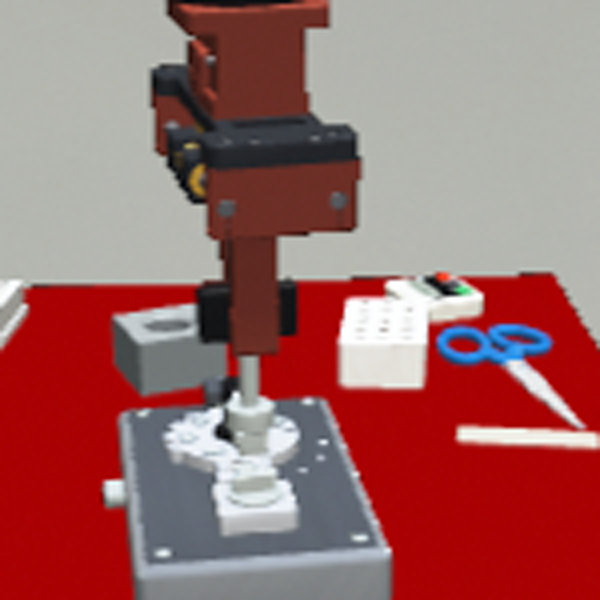

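View pics/s4.png

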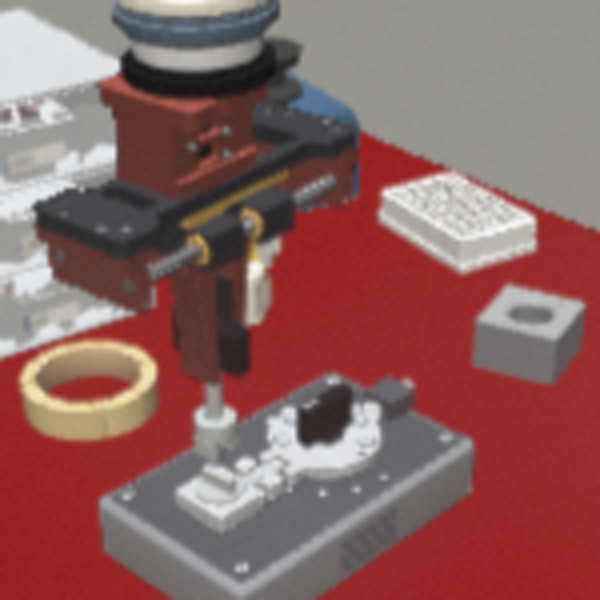

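The wrist view shows the blade end at (268,320) lined up with the key's slot, centre (273,358) in the 5x crop. I'll lower the key.

Call:
servo_tool --rows '[[[0.004, 0.0002, -0.0004], [0, 0, 0]], [[0.006, 0, 0], [0, 0, 0]], [[0.004, 0, 0], [0, 0, 0]], [[0.004, 0, 0], [0, 0, 0]], [[0.003, 0, 0], [0, 0, 0]], [[0.001, 0, 0], [0, 0, 0]], [[0, 0, 0], [0, 0, 0]], [[0, 0, 0], [0, 0, 0]]]'

```text
t: 7.2
tcp_pos: [0.5509, 0.0441, 0.1236]
ee_rot: [1.073, 1.29, -1.073]
contact_force: [-0.4, -0.1, -1.6]
grip_width: 0.136
```

```bash
python3 - <<'E'
from h import *
plan([.5508,.0439,.1234],-79.4)
im=camera('wrist');save(im,'w5',(200,130,320,250),4)
s=camera('scene');save(s,'s5',(180,80,330,230),4)
E
```

```text
t7.20 tcp [0.5509 0.0441 0.1236] yawz -79.51 | shift mm (before turn) [ 0.2 -0.1  0.2] turn [-0.11 -0.   -0.  ] | shift after turn [ 0.2 -0.1  0.2] grip 0.136 F [-0.4 -0.1 -1.6] M [ 0.01  0.02 -0.01]
```

View pics/w5.png

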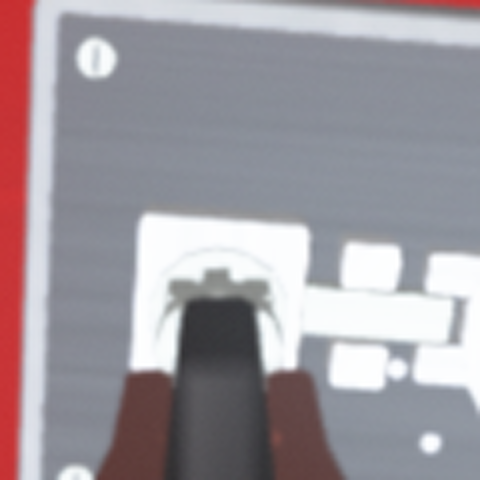

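View pics/s5.png

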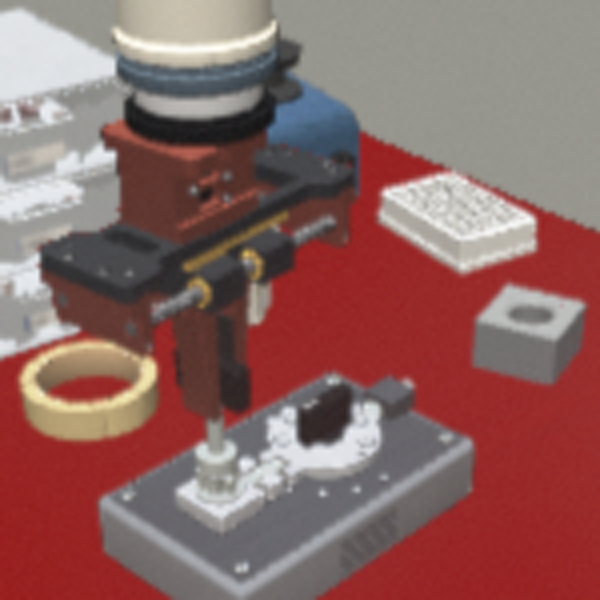

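Call:
servo_tool --rows '[[[0, 0, 0], [-4, 0, 0]], [[0, 0, 0], [-4, 0, 0]], [[0, 0, 0], [-4, 0, 0]], [[0, 0, 0], [-4, 0, 0]], [[0, 0, 0], [-4, 0, 0]], [[0, 0, 0], [-4, 0, 0]], [[0, 0, 0], [-4, 0, 0]], [[0, 0, 0], [-4, 0, 0]], [[0, 0, 0], [-4, 0, 0]], [[0, 0, 0], [-4, 0, 0]], [[0, 0, 0], [0, 0, 0]], [[0, 0, 0], [0, 0, 0]]]'

```text
t: 8.3
tcp_pos: [0.551, 0.0439, 0.1238]
ee_rot: [0.541, 1.502, -0.541]
contact_force: [0.9, -0.1, -1.6]
grip_width: 0.134
```

```bash
python3 - <<'E'
from h import *
plan([.5508,.0439,.1234],-7)
im=camera('wrist');save(im,'w6',s=1.5)
E
```

```text
t8.30 tcp [0.551  0.0439 0.1238] yawz -39.64 | shift mm (before turn) [ 0.4 -0.2 -0.1] turn [-3.264e+01  3.000e-02  0.000e+00] | shift after turn [ 0.4 -0.1 -0.2] grip 0.134 F [ 0.9 -0.1 -1.6] M [-0.14 -0.15 -0.04]
```

View pics/w6.png

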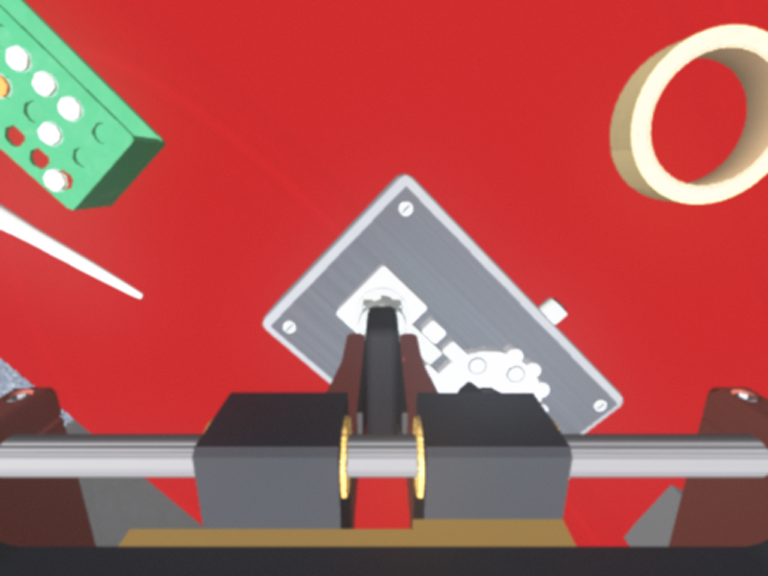

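The key and screw are turning, and the bolt has drawn back. I'll carry on turning.

Call:
servo_tool --rows '[[[0, 0, 0], [-4, 0, 0]], [[0, 0, 0], [-4, 0, 0]], [[0, 0, 0], [-4, 0, 0]], [[0, 0, 0], [-4, 0, 0]], [[0, 0, 0], [-4, 0, 0]], [[0, 0, 0], [-4, 0, 0]], [[0, 0, 0], [0, 0, 0]], [[0, 0, 0], [0, 0, 0]]]'

```text
t: 9.02
tcp_pos: [0.5511, 0.044, 0.1238]
ee_rot: [0.215, 1.559, -0.215]
contact_force: [1.2, -0.0, -0.9]
grip_width: 0.136
```

Call:
servo_tool --rows '[[[0, 0, 0], [-2, 0, 0]], [[0, 0, 0], [-2, 0, 0]], [[0, 0, 0], [-2, 0, 0]], [[0, 0, 0], [-1, 0, 0]], [[0, 0, 0], [0, 0, 0]]]'

```text
t: 9.43
tcp_pos: [0.5511, 0.044, 0.1238]
ee_rot: [0.118, 1.567, -0.118]
contact_force: [0.7, -0.0, -1.9]
grip_width: 0.136
```

```bash
python3 - <<'E'
from h import *
plan([.5508,.0439,.1234],-7)
E
```

```text
t9.43 tcp [0.5511 0.044  0.1238] yawz -8.60 | shift mm (before turn) [ 0.4 -0.2 -0.3] turn [-1.6   0.04 -0.  ] | shift after turn [ 0.4 -0.2 -0.3] grip 0.136 F [ 0.7 -0.  -1.9] M [-0.16 -0.52 -0.08]
```

Call:
servo_tool --rows '[[[0, 0, 0], [-1.5, 0, 0]], [[0, 0, 0], [-1.5, 0, 0]], [[0, 0, 0], [0, 0, 0]]]'

```text
t: 9.68
tcp_pos: [0.5511, 0.0441, 0.1238]
ee_rot: [0.076, 1.569, -0.076]
contact_force: [2.4, -0.2, -2.4]
grip_width: 0.134
```

```bash
python3 - <<'E'
from h import *
plan([.5508,.0439,.1234],-7)
E
```

```text
t9.68 tcp [0.5511 0.0441 0.1238] yawz -5.58 | shift mm (before turn) [ 0.4 -0.2 -0.3] turn [ 1.42  0.04 -0.  ] | shift after turn [ 0.4 -0.2 -0.3] grip 0.134 F [ 2.4 -0.2 -2.4] M [-0.17 -0.6  -0.07]
```

Call:
servo_tool --rows '[[[0, 0, 0], [-1.5, 0, 0]], [[0, 0, 0], [-1.5, 0, 0]], [[0, 0, 0], [0, 0, 0]]]'

```text
t: 9.93
tcp_pos: [0.5511, 0.0441, 0.1238]
ee_rot: [0.036, 1.57, -0.036]
contact_force: [2.6, 0.3, -0.5]
grip_width: 0.133
```

```bash
python3 - <<'E'
from h import *
plan([.5508,.0439,.1234],-7)
im=camera('wrist');save(im,'w7',(200,170,360,290),5)
E
```

```text
t9.93 tcp [0.5511 0.0441 0.1238] yawz -2.59 | shift mm (before turn) [ 0.4 -0.2 -0.3] turn [ 4.41  0.05 -0.01] | shift after turn [ 0.4 -0.2 -0.3] grip 0.133 F [ 2.6  0.3 -0.5] M [-0.12 -0.72 -0.06]
```

View pics/w7.png

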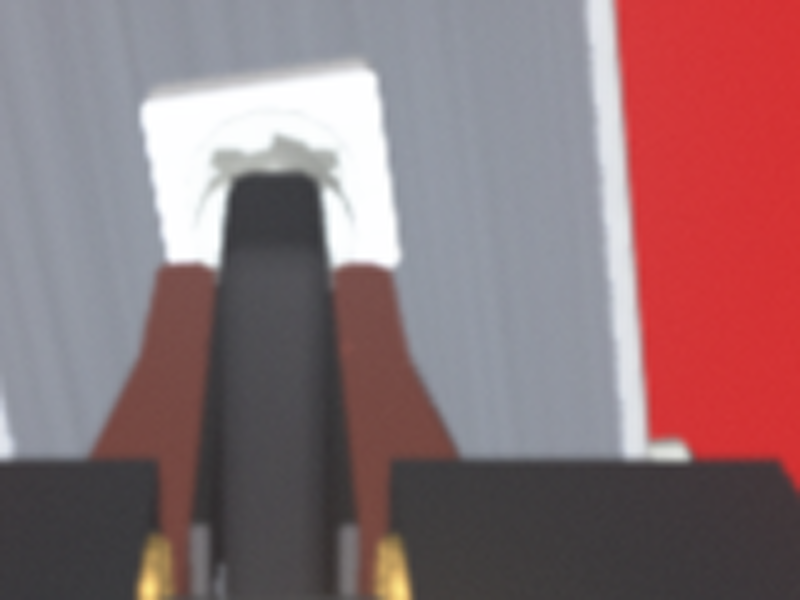

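Call:
servo_tool --rows '[[[0, 0, 0], [-2, 0, 0]], [[0, 0, 0], [-2, 0, 0]], [[0, 0, 0], [0, 0, 0]]]'

```text
t: 10.23
tcp_pos: [0.5512, 0.0441, 0.1238]
ee_rot: [-0.019, 1.57, 0.019]
contact_force: [3.2, -1.1, -1.6]
grip_width: 0.134
```

```bash
python3 - <<'E'
from h import *
plan([.5508,.0439,.1234],-7)
im=camera('wrist');save(im,'w8',(200,170,360,290),5)
E
```

```text
t10.23 tcp [0.5512 0.0441 0.1238] yawz 1.41 | shift mm (before turn) [ 0.4 -0.2 -0.4] turn [ 8.41  0.05 -0.01] | shift after turn [ 0.4 -0.2 -0.3] grip 0.134 F [ 3.2 -1.1 -1.6] M [-0.09 -0.82 -0.46]
```

View pics/w8.png

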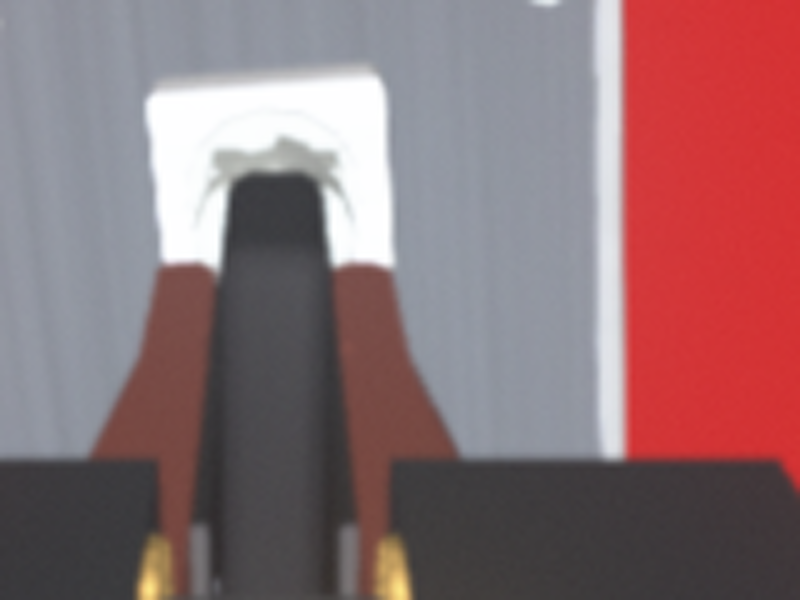

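The moment about z has jumped to 0.46 N m, so the screw is at its stop. I'll back off to mid-play and lift the key.

Call:
servo_tool --rows '[[[0, 0, 0], [5, 0, 0]], [[0, 0, 0], [5, 0, 0]], [[0, 0, 0], [4, 0, 0]], [[0, 0, 0], [0, 0, 0]]]'

```text
t: 10.62
tcp_pos: [0.5502, 0.0442, 0.1234]
ee_rot: [0.175, 1.566, -0.175]
contact_force: [0.3, -0.5, -1.7]
grip_width: 0.137
```

```bash
python3 - <<'E'
from h import *
plan([.5508,.0439,.1234],-18)
im=camera('wrist');save(im,'w9',(200,170,360,290),5)
E
```

```text
t10.62 tcp [0.5502 0.0442 0.1234] yawz -12.74 | shift mm (before turn) [-0.  -0.2  0.7] turn [ 5.26 -0.1   0.02] | shift after turn [-0.  -0.1  0.7] grip 0.137 F [ 0.3 -0.5 -1.7] M [-0.03 -0.11 -0.01]
```

View pics/w9.png

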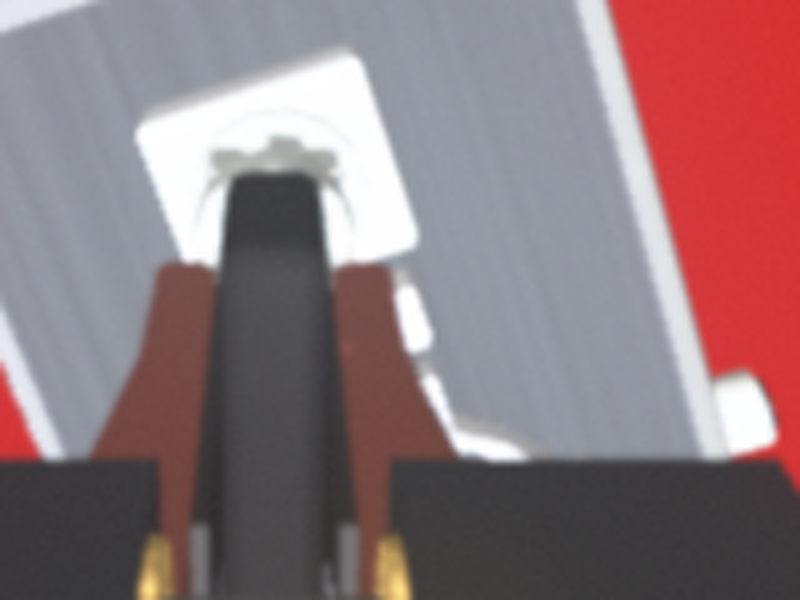

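Call:
servo_tool --rows '[[[0, 0, 0], [3, 0, 0]], [[-0.004, 0, 0], [0, 0, 0]], [[-0.006, 0, 0], [0, 0, 0]], [[-0.008, 0, 0], [0, 0, 0]], [[-0.015, 0, 0], [0, 0, 0]], [[-0.02, 0, 0], [0, 0, 0]], [[-0.012, 0, 0], [0, 0, 0]], [[0, 0, 0], [0, 0, 0]], [[0, 0, 0], [0, 0, 0]]]'

```text
t: 11.42
tcp_pos: [0.5514, 0.0441, 0.1898]
ee_rot: [0.212, 1.558, -0.212]
contact_force: [0.4, 0.6, -1.7]
grip_width: 0.128
```

```bash
python3 - <<'E'
from h import *
plan([.607,-.292,.187],-64)
im=camera('wrist');save(im,'w10',s=1.5);np.save('w10.npy',im)
im=camera('scene');save(im,'s10',(180,80,330,230),4)
E
```

```text
t11.42 tcp [0.5514 0.0441 0.1898] yawz -15.48 | shift mm (before turn) [   2.9 -309.1  143.3] turn [48.52  0.1  -0.09] | shift after turn [  2.8 -97.3 326.5] grip 0.128 F [ 0.4  0.6 -1.7] M [-0.07 -0.05  0.02]
```

View pics/w10.png

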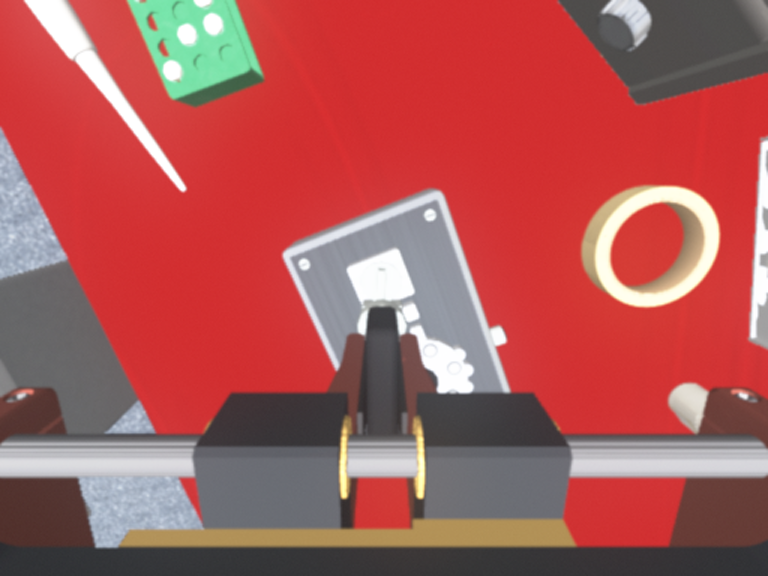

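View pics/s10.png

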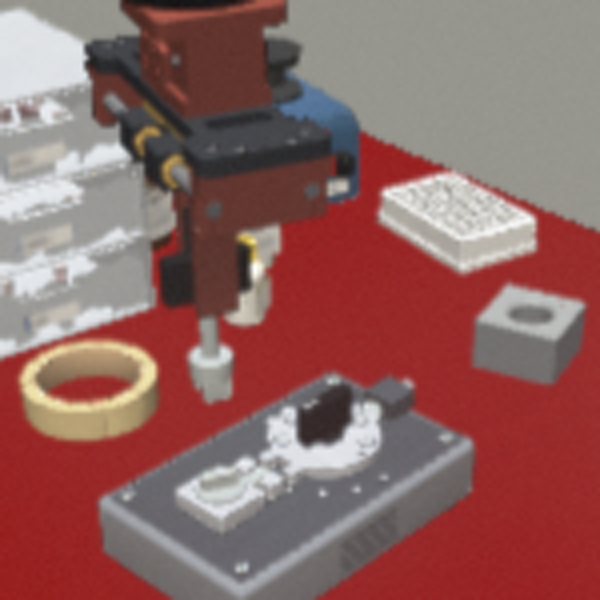

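The screw blade now lies about along the housing's y, and the key is clear and held upright. Next I'll carry it to the stand.

Call:
servo_tool --rows '[[[0, 0, 0], [6.9, 0, 0]], [[0, 0, 0], [6.9, 0, 0]], [[0, 0, 0], [6.9, 0, 0]], [[0, 0, 0], [6.9, 0, 0]], [[0, 0, 0], [6.9, 0, 0]], [[0, 0, 0], [6.9, 0, 0]], [[0, 0, 0], [6.9, 0, 0]], [[0, -0.005, 0.018], [0, 0, 0]], [[0, -0.009, 0.03], [0, 0, 0]], [[0, -0.01, 0.034], [0, 0, 0]], [[0, -0.01, 0.034], [0, 0, 0]], [[0, -0.01, 0.034], [0, 0, 0]], [[0, -0.01, 0.034], [0, 0, 0]], [[0, -0.01, 0.034], [0, 0, 0]], [[0, -0.01, 0.034], [0, 0, 0]], [[0, -0.01, 0.032], [0, 0, 0]], [[0, -0.008, 0.025], [0, 0, 0]], [[0, -0.004, 0.014], [0, 0, 0]], [[0, 0, 0], [0, 0, 0]], [[0, 0, 0], [0, 0, 0]]]'

```text
t: 13.18
tcp_pos: [0.6067, -0.2883, 0.1866]
ee_rot: [0.868, 1.394, -0.867]
contact_force: [0.1, 0.5, -2.0]
grip_width: 0.135
```

```bash
python3 - <<'E'
from h import *
o=observe();plan([.607,-.292,.11],-64,o)
im=camera('wrist');save(im,'w11',s=1.5);save(im,'w11z',(220,190,290,290),6)
M=R.from_rotvec(o['ee_rot']).as_matrix()
for nm,l in [('prong far R',(.0554,.008,.01075)),('prong far L',(.0554,.008,-.01075))]:
    u,v=proj('wrist',o['tcp_pos']+M@np.array(l),o);print(nm,(u-220)*6,(v-190)*6)
E
```

```text
t13.18 tcp [ 0.6067 -0.2883  0.1866] yawz -63.88 | shift mm (before turn) [76.5 -1.2  3.7] turn [ 0.12 -0.17  0.09] | shift after turn [76.6 -1.3  3.5] grip 0.135 F [ 0.1  0.5 -2. ] M [0.02 0.01 0.02]
prong far R 284.5905128968211 59.50691974782586
prong far L 130.59635340807762 59.60224904864134
```

View pics/w11.png

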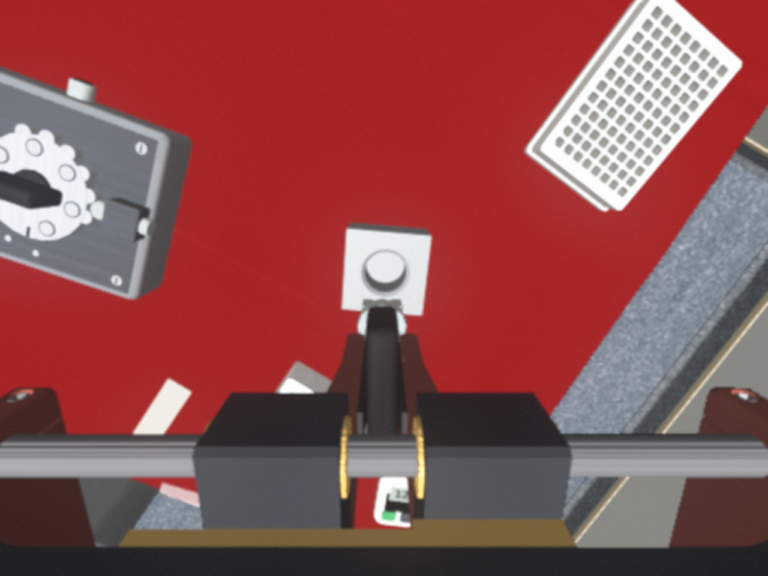

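View pics/w11z.png

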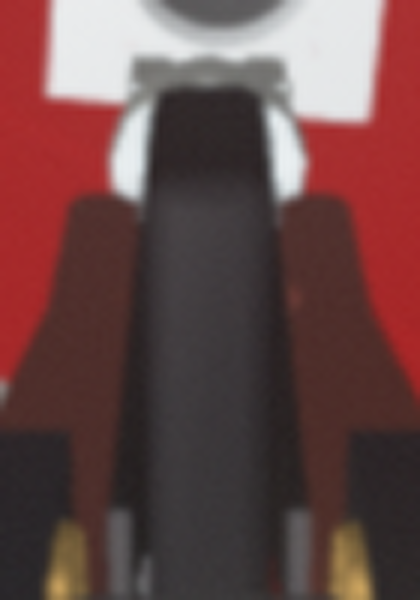

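Call:
servo_tool --rows '[[[0.01, -0.0012, 0.0036], [0, 0, 0]], [[0.025, 0, 0], [0, 0, 0]], [[0.025, 0, 0], [0, 0, 0]], [[0.012, 0, 0], [0, 0, 0]], [[0.004, 0, 0], [0, 0, 0]], [[0, 0, 0], [0, 0, 0]], [[0, 0, 0], [0, 0, 0]], [[0, 0, 0], [0, 0, 0]]]'

```text
t: 13.9
tcp_pos: [0.6086, -0.2921, 0.1149]
ee_rot: [0.866, 1.388, -0.865]
contact_force: [-0.1, 0.3, -1.6]
grip_width: 0.139
```

```bash
python3 - <<'E'
from h import *
o=observe();plan([.607,-.292,.0636],-64,o)
E
```

```text
t13.90 tcp [ 0.6086 -0.2921  0.1149] yawz -63.80 | shift mm (before turn) [51.3 -1.5 -0.9] turn [ 0.21  0.15 -0.11] | shift after turn [51.3 -1.4 -0.7] grip 0.139 F [-0.1  0.3 -1.6] M [-0.01  0.02 -0.  ]
```

Call:
servo_tool --rows '[[[0.006, -0.001, -0.0006], [0, 0, 0]], [[0.012, 0, 0], [0, 0, 0]], [[0.012, 0, 0], [0, 0, 0]], [[0.008, 0, 0], [0, 0, 0]], [[0.004, 0, 0], [0, 0, 0]], [[0, 0, 0], [0, 0, 0]], [[0, 0, 0], [0, 0, 0]]]'

```text
t: 14.48
tcp_pos: [0.6064, -0.2917, 0.07]
ee_rot: [0.866, 1.392, -0.867]
contact_force: [-0.2, 0.4, -1.5]
grip_width: 0.138
```

```bash
python3 - <<'E'
from h import *
o=observe();plan([.607,-.292,.0636],-64,o)
E
```

```text
t14.48 tcp [ 0.6064 -0.2917  0.07  ] yawz -63.82 | shift mm (before turn) [6.4 0.4 0.6] turn [ 0.18 -0.05  0.03] | shift after turn [6.4 0.4 0.6] grip 0.138 F [-0.2  0.4 -1.5] M [ 0.04  0.01 -0.04]
```

Call:
servo_tool --rows '[[[0.003, 0, 0], [0, 0, 0]], [[0.0025, 0, 0], [0, 0, 0]], [[0.001, 0, 0], [0, 0, 0]], [[0, 0, 0], [0, 0, 0]], [[0, 0, 0], [0, 0, 0]], [[0, 0, 0], [0, 0, 0]]]'

```text
t: 14.98
tcp_pos: [0.6067, -0.2918, 0.0644]
ee_rot: [0.866, 1.391, -0.866]
contact_force: [-0.5, -0.9, -2.2]
grip_width: 0.134
```

```bash
python3 - <<'E'
from h import *
o=observe();plan([.607,-.292,.0636],-64,o)
im=camera('scene');save(im,'s12',(240,80,390,230),4)
E
```

```text
t14.98 tcp [ 0.6067 -0.2918  0.0644] yawz -63.81 | shift mm (before turn) [0.8 0.2 0.3] turn [ 0.19  0.02 -0.01] | shift after turn [0.8 0.2 0.3] grip 0.134 F [-0.5 -0.9 -2.2] M [ 0.    0.03 -0.02]
```

View pics/s12.png

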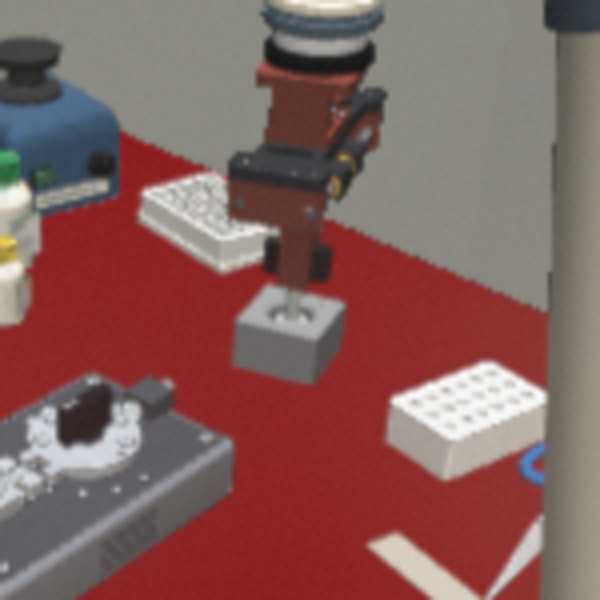

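The key is in the hole, just off the floor. I'll go down 0.8 mm more and open the fingers.

Call:
servo_tool --rows '[[[0.0008, 0, 0], [0, 0, 0]], [[0, 0, 0], [0, 0, 0]], [[0, 0, 0], [0, 0, 0]]]'

```text
t: 15.28
tcp_pos: [0.6066, -0.2918, 0.0633]
ee_rot: [0.866, 1.392, -0.866]
contact_force: [-0.9, 0.1, -2.2]
grip_width: 0.137
```

Call:
servo_tool --rows '[[[0, 0, 0], [0, 0, 0]], [[0, 0, 0], [0, 0, 0]], [[0, 0, 0], [0, 0, 0]], [[0, 0, 0], [0, 0, 0]], [[0, 0, 0], [0, 0, 0]], [[0, 0, 0], [0, 0, 0]], [[0, 0, 0], [0, 0, 0]], [[0, 0, 0], [0, 0, 0]], [[0, 0, 0], [0, 0, 0]]]' --claw 0.7

```text
t: 16.03
tcp_pos: [0.6066, -0.2918, 0.0633]
ee_rot: [0.866, 1.391, -0.866]
contact_force: [0.7, -0.4, -0.5]
grip_width: 0.696
```

```bash
python3 - <<'E'
from h import *
o=observe();plan([.607,-.292,.0636],-64,o)
E
```

```text
t16.03 tcp [ 0.6066 -0.2918  0.0633] yawz -63.81 | shift mm (before turn) [-0.3  0.3  0.4] turn [ 0.19 -0.   -0.  ] | shift after turn [-0.3  0.3  0.4] grip 0.696 F [ 0.7 -0.4 -0.5] M [-0.03 -0.1  -0.02]
```

Now I'll lift clear and check.

Call:
servo_tool --rows '[[[-0.01, 0, 0], [0, 0, 0]], [[-0.02, 0, 0], [0, 0, 0]], [[-0.03, 0, 0], [0, 0, 0]], [[-0.03, 0, 0], [0, 0, 0]], [[-0.02, 0, 0], [0, 0, 0]], [[0, 0, 0], [0, 0, 0]], [[0, 0, 0], [0, 0, 0]]]'

```text
t: 16.62
tcp_pos: [0.6073, -0.2922, 0.1759]
ee_rot: [0.866, 1.387, -0.866]
contact_force: [-0.1, -0.6, -0.3]
grip_width: 0.7
```

```bash
python3 - <<'E'
from h import *
im=camera('wrist');save(im,'w13',s=1.5)
plan([.560,-.0456,.18],5.85)
plan([.500,-.0456,.18],-80)
E
```

```text
t16.67 tcp [ 0.6066 -0.2918  0.1735] yawz -63.81 | shift mm (before turn) [  -6.6   66.8 -241.5] turn [-6.966e+01  3.000e-02 -0.000e+00] | shift after turn [ -6.5 249.7 -21.3] grip 0.698 F [-0.1  0.3  0. ] M [ 0.01 -0.06 -0.01]
t16.67 tcp [ 0.6066 -0.2918  0.1735] yawz -63.81 | shift mm (before turn) [  -6.6   13.  -268. ] turn [16.19  0.02 -0.02] | shift after turn [  -6.5  -62.3 -261. ] grip 0.698 F [-0.1  0.3  0. ] M [ 0.01 -0.06 -0.01]
```

View pics/w13.png

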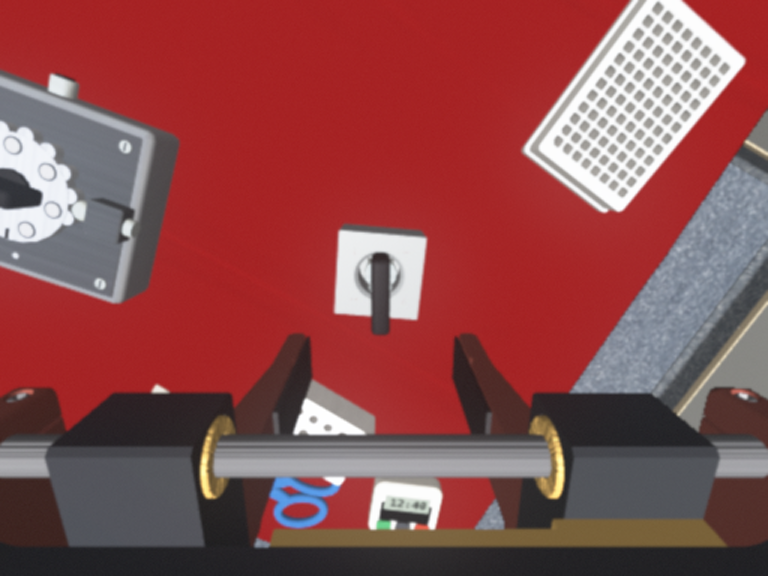

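The key is upright in its stand, with the handle at (380,255-333). Next is the wheel.

Call:
servo_tool --rows '[[[-0.001, 0.006, -0.02], [0, 0, 0]], [[-0.001, 0.009, -0.034], [0, 0, 0]], [[-0.001, 0.0105, -0.038], [0, 0, 0]], [[-0.001, 0.0105, -0.038], [0, 0, 0]], [[0, 0.0105, -0.038], [0, 0, 0]], [[0, 0.0105, -0.037], [0, 0, 0]], [[0, 0.0068, -0.025], [0, 0, 0]], [[0, 0.003, -0.0115], [0, 0, 0]], [[0, 0, 0], [-6.9, 0, 0]], [[0, 0, 0], [-7, 0, 0]], [[0, 0, 0], [-7, 0, 0]], [[0, 0, 0], [-7, 0, 0]], [[0, 0, 0], [-7, 0, 0]], [[0, 0, 0], [-7, 0, 0]], [[0, 0, 0], [-7, 0, 0]], [[0, 0, 0], [-7, 0, 0]], [[0, 0, 0], [-7, 0, 0]], [[0, 0, 0], [-6.8, 0, 0]], [[0, 0, 0], [0, 0, 0]], [[0, 0, 0], [0, 0, 0]]]'

```text
t: 18.33
tcp_pos: [0.5596, -0.0462, 0.1759]
ee_rot: [-0.077, 1.572, 0.077]
contact_force: [-0.3, 1.0, -0.6]
grip_width: 0.704
```

```bash
python3 - <<'E'
from h import *
import pickle
o=observe();im=camera('wrist');save(im,'w14',s=1.5);np.save('w14.npy',im);pickle.dump(o,open('o14','wb'))
plan([.560,-.0456,.07],5.85,o)
E
```

```text
t18.33 tcp [ 0.5596 -0.0462  0.1759] yawz 5.64 | shift mm (before turn) [105.9   0.5   0.7] turn [-0.21 -0.13 -0.02] | shift after turn [105.9   0.5   0.4] grip 0.704 F [-0.3  1.  -0.6] M [-0.05 -0.09  0.01]
```

View pics/w14.png

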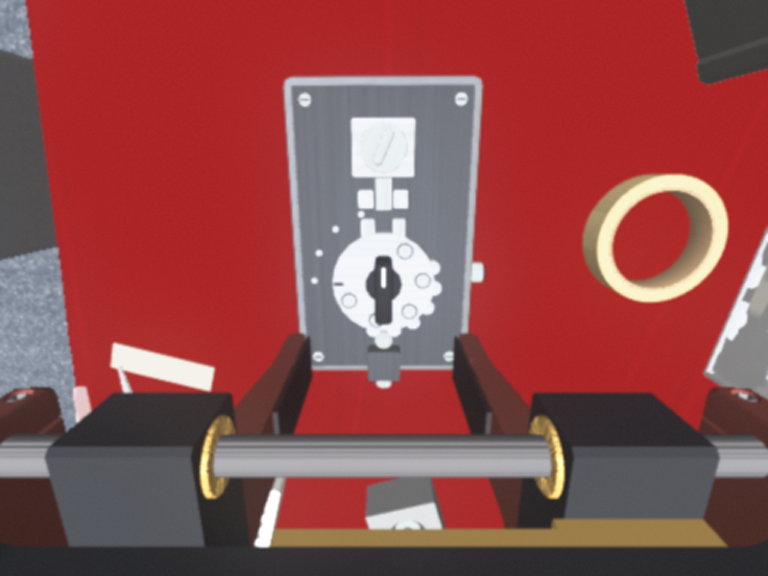

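The bolt now ends at row 210, clear of the lugs at row 220, and the blade at (384,147) is turned about 65°. I'll check the blade angle and the knob.

```bash
python3 - <<'E'
from h import *
import pickle
o=pickle.load(open('o14','rb'));im=np.load('w14.npy')
save(im,'w14a',(225,70,285,125),12);save(im,'w14b',(210,140,305,265),5.5)
E
```

```text
(no output)
```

View pics/w14a.png

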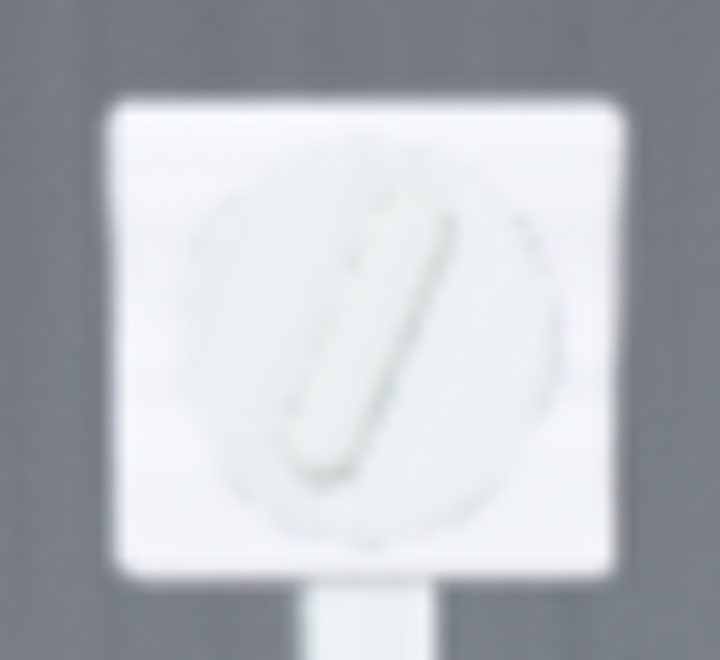

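View pics/w14b.png

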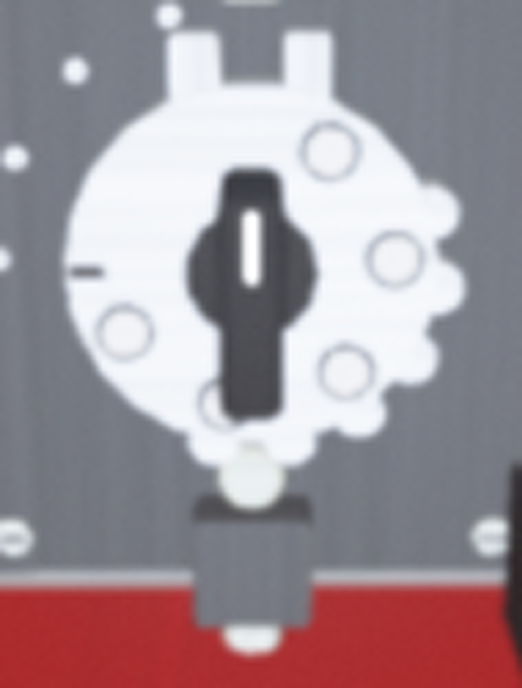

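The blade is about 67° round, matching the 65.9° stop. I'll go down on the knob.

Call:
servo_tool --rows '[[[0.01, 0.0005, 0.0004], [0, 0, 0]], [[0.02, 0, 0], [0, 0, 0]], [[0.025, 0, 0], [0, 0, 0]], [[0.02, 0, 0], [0, 0, 0]], [[0.015, 0, 0], [0, 0, 0]], [[0.008, 0, 0], [0, 0, 0]], [[0.003, 0, 0], [0, 0, 0]], [[0, 0, 0], [0, 0, 0]], [[0, 0, 0], [0, 0, 0]], [[0, 0, 0], [0, 0, 0]]]'

```text
t: 19.22
tcp_pos: [0.5611, -0.0452, 0.0778]
ee_rot: [-0.081, 1.567, 0.08]
contact_force: [0.1, 0.1, -0.3]
grip_width: 0.703
```

```bash
python3 - <<'E'
from h import *
plan([.560,-.0456,.07],5.85)
im=camera('wrist');save(im,'w15',s=1.5)
E
```

```text
t19.22 tcp [ 0.5611 -0.0452  0.0778] yawz 5.87 | shift mm (before turn) [ 7.8 -0.3 -1.1] turn [0.02 0.13 0.03] | shift after turn [ 7.8 -0.3 -1.1] grip 0.703 F [ 0.1  0.1 -0.3] M [-0.07 -0.12  0.06]
```

View pics/w15.png

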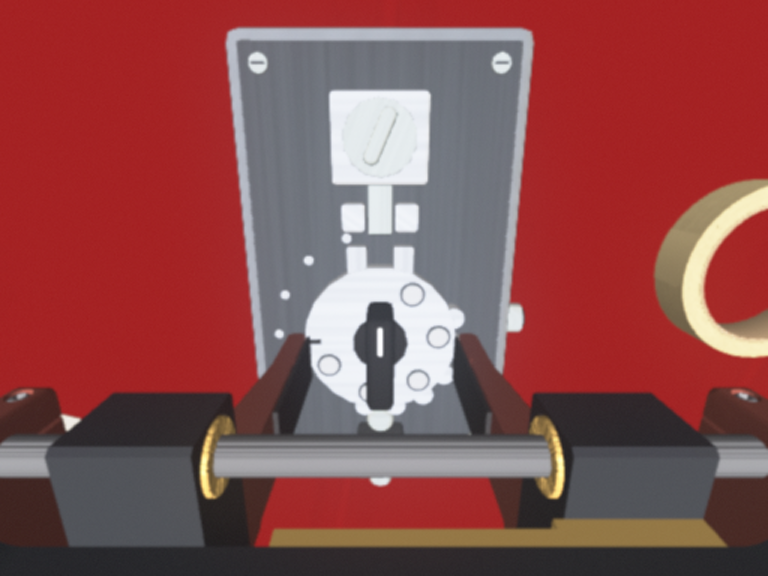

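Call:
servo_tool --rows '[[[0.003, 0, -0.0004], [0, 0, 0]], [[0.002, 0, 0], [0, 0, 0]], [[0, 0, 0], [0, 0, 0]], [[0, 0, 0], [0, 0, 0]], [[0, 0, 0], [0, 0, 0]]]'

```text
t: 19.68
tcp_pos: [0.5599, -0.0451, 0.0714]
ee_rot: [-0.081, 1.569, 0.081]
contact_force: [-0.0, -0.4, 0.1]
grip_width: 0.697
```

```bash
python3 - <<'E'
from h import *
plan([.560,-.0456,.07],5.85)
E
```

```text
t19.68 tcp [ 0.5599 -0.0451  0.0714] yawz 5.88 | shift mm (before turn) [ 1.4 -0.5  0. ] turn [ 0.03  0.   -0.  ] | shift after turn [ 1.4 -0.5  0. ] grip 0.697 F [-0.  -0.4  0.1] M [-0.07 -0.1  -0.02]
```

Centred on the knob, so I'll close the fingers.

Call:
servo_tool --rows '[[[0.001, -0.0005, 0], [0, 0, 0]], [[0, 0, 0], [0, 0, 0]], [[0, 0, 0], [0, 0, 0]], [[0, 0, 0], [0, 0, 0]], [[0, 0, 0], [0, 0, 0]], [[0, 0, 0], [0, 0, 0]], [[0, 0, 0], [0, 0, 0]], [[0, 0, 0], [0, 0, 0]], [[0, 0, 0], [0, 0, 0]], [[0, 0, 0], [0, 0, 0]], [[0, 0, 0], [0, 0, 0]], [[0, 0, 0], [0, 0, 0]]]' --claw 0 --grip_force 50

```text
t: 20.68
tcp_pos: [0.5602, -0.0456, 0.0704]
ee_rot: [-0.081, 1.569, 0.081]
contact_force: [2.1, 0.4, -1.6]
grip_width: 0.136
```

```bash
python3 - <<'E'
from h import *
plan([.560,-.0456,.07],5.85)
E
```

```text
t20.68 tcp [ 0.5602 -0.0456  0.0704] yawz 5.89 | shift mm (before turn) [ 0.4 -0.  -0.2] turn [0.04 0.04 0.  ] | shift after turn [ 0.4 -0.  -0.2] grip 0.136 F [ 2.1  0.4 -1.6] M [-0.05 -0.5  -0.05]
```

Call:
servo_tool --rows '[[[0, 0, 0], [3, 0, 0]], [[0, 0, 0], [3, 0, 0]], [[0, 0, 0], [3, 0, 0]], [[0, 0, 0], [3, 0, 0]], [[0, 0, 0], [3, 0, 0]], [[0, 0, 0], [3, 0, 0]], [[0, 0, 0], [3, 0, 0]], [[0, 0, 0], [3, 0, 0]], [[0, 0, 0], [0, 0, 0]], [[0, 0, 0], [0, 0, 0]], [[0, 0, 0], [0, 0, 0]]]'

```text
t: 21.6
tcp_pos: [0.5601, -0.0456, 0.0704]
ee_rot: [0.247, 1.556, -0.247]
contact_force: [3.5, -0.6, -0.6]
grip_width: 0.13
```

```bash
python3 - <<'E'
from h import *
plan([.560,-.0456,.07],5.85-24)
im=camera('wrist');save(im,'w16',(180,100,340,290),4)
E
```

```text
t21.60 tcp [ 0.5601 -0.0456  0.0704] yawz -18.03 | shift mm (before turn) [ 0.4 -0.1 -0.1] turn [ 0.12  0.02 -0.01] | shift after turn [ 0.4 -0.1 -0.1] grip 0.130 F [ 3.5 -0.6 -0.6] M [ 0.03 -0.43 -0.02]
```

View pics/w16.png

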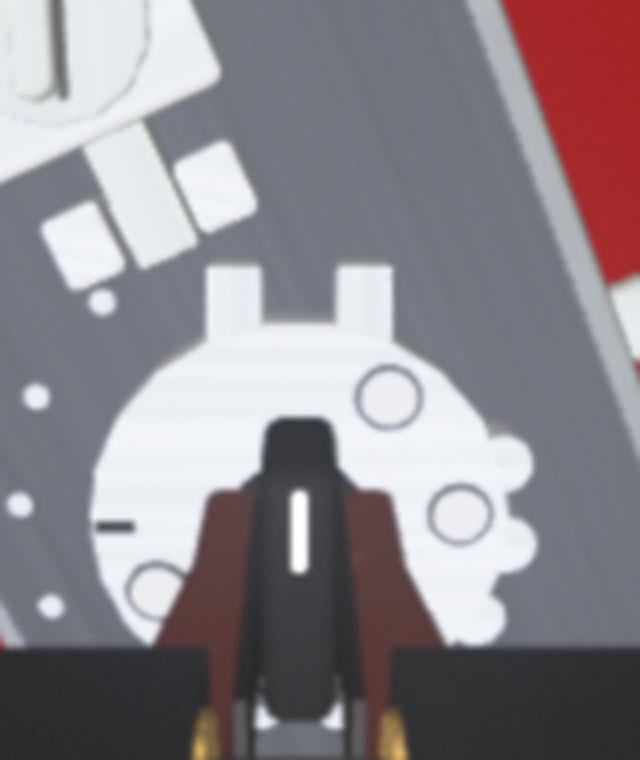

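First stop: the wheel turned with the knob, its mark moved from the start dot to the next one, and the moment is near zero. On to the second stop.

Call:
servo_tool --rows '[[[0, 0, 0], [3, 0, 0]], [[0, 0, 0], [3, 0, 0]], [[0, 0, 0], [3, 0, 0]], [[0, 0, 0], [3, 0, 0]], [[0, 0, 0], [3, 0, 0]], [[0, 0, 0], [3, 0, 0]], [[0, 0, 0], [3, 0, 0]], [[0, 0, 0], [3, 0, 0]], [[0, 0, 0], [0, 0, 0]], [[0, 0, 0], [0, 0, 0]], [[0, 0, 0], [0, 0, 0]]]'

```text
t: 22.57
tcp_pos: [0.5599, -0.0455, 0.0704]
ee_rot: [0.574, 1.494, -0.573]
contact_force: [2.3, 1.2, 0.0]
grip_width: 0.134
```

```bash
python3 - <<'E'
from h import *
plan([.560,-.0456,.07],5.85-48)
E
```

```text
t22.57 tcp [ 0.5599 -0.0455  0.0704] yawz -42.01 | shift mm (before turn) [0.4 0.  0.1] turn [ 0.14 -0.01 -0.01] | shift after turn [0.4 0.  0.1] grip 0.134 F [2.3 1.2 0. ] M [ 0.17 -0.33 -0.04]
```

Call:
servo_tool --rows '[[[0, 0, 0], [3, 0, 0]], [[0, 0, 0], [3, 0, 0]], [[0, 0, 0], [3, 0, 0]], [[0, 0, 0], [3, 0, 0]], [[0, 0, 0], [3, 0, 0]], [[0, 0, 0], [3, 0, 0]], [[0, 0, 0], [3, 0, 0]], [[0, 0, 0], [3, 0, 0]], [[0, 0, 0], [0, 0, 0]], [[0, 0, 0], [0, 0, 0]], [[0, 0, 0], [0, 0, 0]]]'

```text
t: 23.48
tcp_pos: [0.5599, -0.0454, 0.0704]
ee_rot: [0.895, 1.379, -0.895]
contact_force: [0.5, 2.4, 0.1]
grip_width: 0.135
```

```bash
python3 - <<'E'
from h import *
plan([.560,-.0456,.07],5.85-72)
im=camera('wrist');save(im,'w17',(180,100,340,290),4)
for n in ['scene','side']:
    im=camera(n);save(im,n+'17',s=1.5)
E
```

```text
t23.48 tcp [ 0.5599 -0.0454  0.0704] yawz -65.99 | shift mm (before turn) [0.4 0.  0.2] turn [ 0.16 -0.02  0.  ] | shift after turn [0.4 0.  0.2] grip 0.135 F [0.5 2.4 0.1] M [ 0.37 -0.11 -0.09]
```

View pics/w17.png

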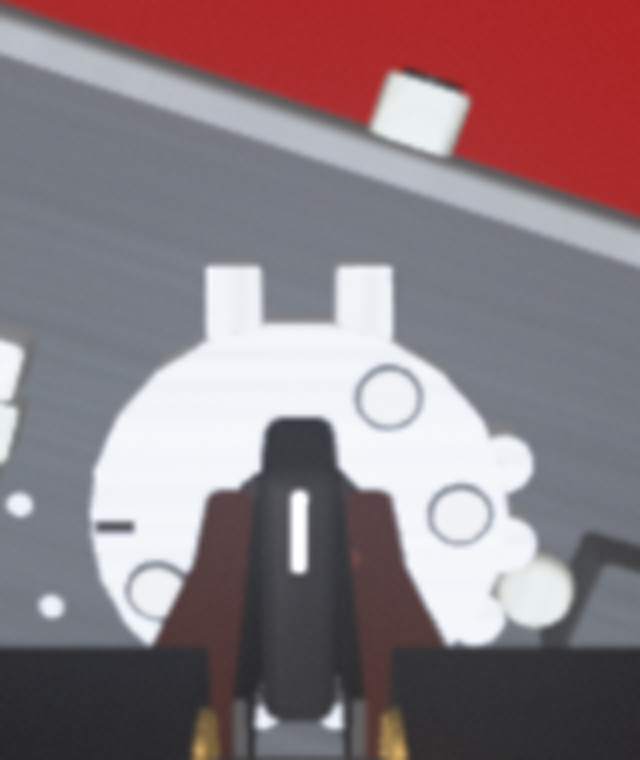

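View pics/scene17.png

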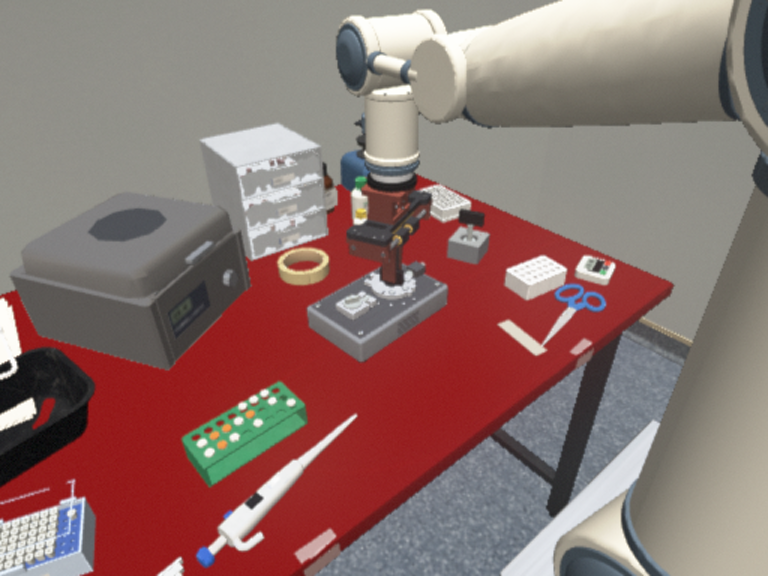

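View pics/side17.png

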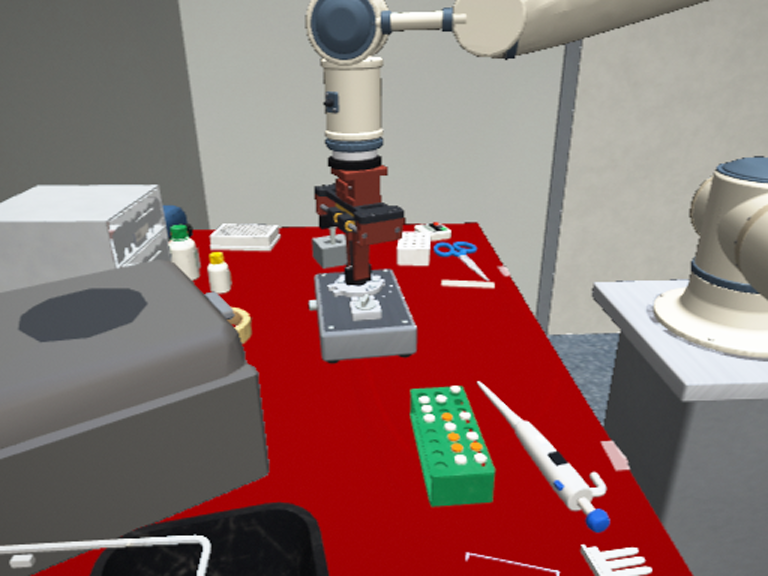

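Third stop: the mark points at the last dot, with none beyond it. The tool has turned 71.9° and the grip is still 12 mm. The key is upright in its stand, and the rack and block haven't moved. I'll hand it in.

```bash
python3 - <<'E'
from h import *
print(sign_off())
E
```

```text
the job is handed in; nothing more can be done
None
```

The job is done and handed in at about 23.6 s of the 64 s allowed; `sign_off()` gives no verdict.

- **Lock screw:** I turned it anticlockwise with the forked key until the moment rose to 0.46 N m, which I took as its stop. The wrist picture afterwards showed the blade about 67° round (the stop is at 65.9°) and the bolt clear of the lugs. The key needed more turning play than the stated 0.2 rad, about 0.3 rad, and the moment only rose once it had been taken up.
- **Key:** It went back upright in its stand. The wrist picture taken after release and the final scene view both show it standing.
- **Wheel:** I turned it clockwise by the knob in three 24° steps, pausing at each stop. The tool ended 71.9° round, with the wheel's mark on the last dot. At the third stop a small moment of about 0.09 N m about the vertical remained, below the 0.15 N m needed to pass a hump.
- **Grip:** The fingers still hold the knob, set to 50 N with the 12 mm opening.
- **Surroundings:** The tube rack and white block look unmoved in the final views. The readings I took showed no contact force above about 4 N.

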